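Seat the print-head carrier on the sloping three-ball stand

ROBOT

A 7-joint arm with a two-finger parallel gripper is mounted at the origin on a cart in front of the work surface, level with it; the furniture and walls round the work are solid. World frame = base frame: x ahead of the robot, y to its left, z up, the work surface at z = 0. Lengths are in mm, angles in rad, forces in N, time in s.
With the tool pointing down it reaches from about 400 to 750 mm from the base axis. Payload 19.5 kg.
Tool frame: the origin (TCP) lies midway between the tips of the shut fingers; the grasp point (between the pads) lies 19 mm behind it (bot.grasp_offset is the distance from the TCP to the grasp point, in mm); y points along the fingers, x is the direction in which the jaws open and shut, and the axes are right-handed (so a half turn about y gives the same grasp; the last joint's range is limited). The gripper opens to 85 mm and grips with 20 to 120 N. Pads are 22 mm wide; open, the fingers measure 114 mm over their backs; the gripper's body (76 mm by 85 mm) begins 54 mm behind the grasp point. The pads swing forward as they close: fully open they stand 13 mm farther back than shut.
Start: joints at [1.29, 0.707, -0.028, 1.485, 0.022, 0.951, -0.075], TCP at [136.003, -558.657, 231.268] pointing down, gripper open.
Joint ranges: [-2.71, 2.71], [-0.32, 2.16], [-1.57, 1.52], [0, 2.45], [-1.46, 4.6], [0, 2.02], [-2.83, 2.83]. Speed limits (rad/s): [1.89, 1.89, 2.57, 2.57, 3.01, 3.01, 3.01].

INTERFACE

Orientations are given as a unit quaternion [x, y, z, w].
In Python, from cell import bot gives the robot as it stands. The module is installed in compiled form; this text tells all that it offers.
- The arm moves only by the tool send_rows, never from a script. Its argument "motion" is a list of rows, each an object of numbers: "dx", "dy", "dz": the shift along the world's x, y, z normalised to -1 to 1, where 1 is 0.025 m; "spin": the turn about the world's z normalised to -1 to 1, where 1 is 0.15 rad. In form: [{"dx": .., "dy": .., "dz": .., "spin": ..}, ...]. A call has 1 to 20 rows; each row shifts and turns the commanded pose from where the row before left it; what a row does not reach is not made up. A row lasts 1/8 s, in which the tool goes at most 62.5 mm and 10.7 degrees, less where a joint would pass 70% of its speed; a pose out of reach is approached as far as the arm can. A call with a number of a shift or a turn outside -1 to 1 is refused whole. A call with a gripper value outside its range is refused whole. "hand" is the finger opening in mm, from 0 to 85.4, set as the call begins (left out, the last holds). The fingers move at their own pace and stop on an object; the grip force is fixed at half the most. Time passes only in rows, so rows that do not move let the fingers close. It gives the time, the measured TCP pose, the force and the opening at its end, in the units of the state.
- bot.get_state(): the state, without advancing time (a new reading comes with each control period).
- bot.snapshot(name): name is "scene" or "top" or "wrist"; returns the picture (420x560x3 uint8, blue, green, red); there is no depth.
- bot.get_calibration(name): a dict with "fx", "fy", "cx", "cy" (pixels), "D" ([k1, k2, p1, p2, k3] as OpenCV has them; the pictures are not rectified), "world_from_camera" (4x4, takes a point from camera to world coordinates). Camera axes: x right, y up, looking along -z (the intrinsics and any distortion apply to the point x, -y, -z); pixel columns grow to the right and rows downward; lengths in mm; the calibration is good to about 2 mm. A picture is of the moment at which its call begins: read the wrist's pose just before it. get_calibration takes no time and is no camera call; for the wrist camera it gives the pose at the moment of the call.
- bot.job_done(): hands the job in, once; it reports no verdict.
The state is a dict: "t": time; "joint_positions": joint angles; "qd": joint speeds; "tau": joint torques, N m; "ee_pos": TCP position; "tcp_rot": TCP orientation; "ft_force": force on the tool from outside, world axes, zero at the start; "torque": the same for the moment, N m; "gripper_width": finger opening in mm.
Only numpy, scipy, OpenCV 4.12 (cv2) and the standard library are available. Lean on these libraries where they do the work, as an engineer would, in place of code of your own. Each camera call takes 0.05 s, during which the arm holds its last target.

TASK

Take the loose blue print-head carrier by its black grip and seat it on the sloping service stand, print head uphill: its three vees on the three steel balls, pressed down squarely until both orange-roller spring clips snap over its edges and pull it fully home. Let go, do not slam it, and leave the other things on the bench alone.

Things in the scene. Friction and masses are not known exactly. Their poses are not given: they have to be found in the camera images.
- grip (a point): Centre of the black grip block on the loose carrier: 36 along x, 20 along y (the width to grasp), top 19 above this point. It is the place to take the carrier. At the start the carrier stands level on the bench with this point 52 above it; the plate's upper face is 31 below this point. Axes: z up out of the plate, x from the grip towards the print head, y along the head.
- carrier: The loose carrier, 0.3 to 0.5 kg: blue plate 98x124x8 (x -36 to 62, y -62 to 62) with a print head 36x120x24 across its +x end, three inverted steel vee channels 22 long below (90 degrees, mouth 20 wide), steel rods of radius 5 on its y edges (out to y = +-70, x -17 to 17, z = 17). Origin 52 below the grip point, level with the vees' lower edges; axes as the grip's.
- carrier_base (a point): The origin of the carrier, as a point: 52 straight below the grip point (carrier -z). Same axes. It coincides with seat, axes and all, when the carrier is fully home.
- carrier_far (a point): Point of the carrier 60 along carrier +x from carrier_base, under the print head.
- stand: The fixed stand: grey foot 150x176x10 with an aluminium deck sloping 30 degrees, three steel balls and two sprung clips on it. Origin: middle of its underside on the bench, 72 straight below the seat; x points away from the robot.
- seat (a point): On the stand: where carrier_base lies when home (grip point then 52 along this z). z is the deck's normal, leaning 30 degrees towards the robot; x runs uphill, y left. Deck face at z = -25. Balls of radius 8 at (x, y) = (-8, 52), (-8, -52), (48, 0), z = -1.3: they fit the vees only one way round, print head uphill, and centre the carrier if it is within 4.
- seat_far (a point): Fixed to the stand: where carrier_far lies when home, 60 uphill (+x) of the seat.
- clip_left (a joint): Left sprung clip, orange roller of radius 9 centred at x 0, y 74, z 27 of the seat frame; rad, 0 at rest, grows outward (about 0.02 home, at most about 0.2 as the rod passes). The rollers meet the rods with the carrier about 20 above home; pressing it along the seat's -z with 5 to 15 N in all spreads both clips; from about 9 above home they snap over and pull it onto the balls.
- clip_right (a joint): The same clip mirrored on the right (y = -74).
- bottle: white squeeze bottle with red nozzle, 43x43x126, standing; bystander
- brush: brush with wooden handle, 24x159x10, lying; bystander
- tape: roll of black tape, 58x56x19, lying; bystander
- roll: roll of white labels, 66x66x51, standing on end; bystander
- gear: small white toothed gear, 36x36x12, lying; bystander
- hex_key: black hex key, 27x82x5, lying; bystander

How it is judged (in metres and radians):
At the end, for the whole second after the job is handed in: The carrier rests fully home on the three balls, print head uphill: carrier_base within 3.5 mm of the seat and carrier_far within 4.5 mm of seat_far, square to the deck within 0.04 rad, both clips closed over its edges (below 0.06 rad), at rest (distance between carrier_base and seat below 0.0035 m and distance between carrier_far and seat_far below 0.0045 m and angle between the z axis of carrier_base and the z axis of seat, either way round below 0.04 rad and value of joint each of clip_left, clip_right below 0.06 rad and linear speed of carrier below 0.02 m/s); the robot touches nothing.
It fails at once if a bystander is moved more than 30 mm (distance of any of bottle, brush, tape, roll, gear, hex_key from where it was at the start of the episode above 0.03 m).
It fails at once if the carrier is slammed: more than 160 N on the stand (contact force between carrier and stand above 160 N).
It also fails if it takes over 38 s, if anything falls off the work surface, if the arm or the gripper's body presses on something with over 40 N, if the wrist force passes 120 N, or if a joint passes its speed limit or range.

## Working session

There is one attempt and no reset: what is moved stays moved. The work goes in short steps, Python scripts to look and compute and a tool call to move; the robot and the scene stay as the last step left them, time stands still between calls to the robot, and variables do not carry over. Pictures are saved under pics/ and viewed, and the job is handed in when it is done.

Besides the shell and the picture viewer there is one more tool, called after "Request:" by a JSON object that holds its "method" and its "body", one argument or row to a line. send_rows: Moves the arm, as the interface text tells. Its arguments: {"type":"object","properties":{"motion":{"type":"array","items":{"type":"object","properties":{"dx":{"type":"number"},"dy":{"type":"number"},"dz":{"type":"number"},"spin":{"type":"number"}}}},"hand":{"type":"number"}},"required":["motion"]}

```bash
mkdir -p pics; python3 - <<'E'
from cell import bot
import cv2,json,numpy as np
print(bot.get_state()); print(bot.grasp_offset)
for n in ["scene","top","wrist"]:
    c=bot.get_calibration(n); print(n,{k:(np.round(v,4).tolist()) for k,v in c.items()})
    cv2.imwrite(f"pics/{n}0.png",bot.snapshot(n))
E
```

```text
{'t': 0.0, 'joint_positions': array([ 1.29031261,  0.70704387, -0.02761369,  1.48501372,  0.02202334,
        0.95089777, -0.07547235]), 'qd': array([-1.23802824e-03,  5.59458511e-04, -2.52560145e-04, -9.48668836e-04,
       -4.74365692e-05,  2.72486295e-04, -8.01621827e-04]), 'tau': array([-1.00907811e-03, -8.83227539e+01,  1.23408146e+00, -2.36165267e+01,
        1.68259145e-02,  6.56826189e-03, -1.01902497e-04]), 'ee_pos': array([ 135.92789008, -558.42780415,  230.85798651]), 'tcp_rot': array([-0.55578752,  0.43718173, -0.43656925,  0.55621907]), 'ft_force': array([-0.74446516, -0.0670883 , -0.74585997]), 'torque': array([-0.00048242,  0.02540276,  0.05411159]), 'gripper_width': 85.43755852476036}
18.700000000000003
scene {'fx': 527.0498, 'fy': 527.0498, 'cx': 273.7874, 'cy': 216.3451, 'D': [0.0535, 0.0, 0.0, 0.0, 0.0], 'world_from_camera': [[-0.7407, 0.4063, -0.5351, -219.6374], [-0.6718, -0.4512, 0.5875, 1090.3155], [-0.0027, 0.7946, 0.6071, 1016.4244], [0.0, 0.0, 0.0, 1.0]]}
top {'fx': 478.6861, 'fy': 478.6861, 'cx': 276.2533, 'cy': 212.2393, 'D': [0.0339, 0.0, 0.0, 0.0, 0.0], 'world_from_camera': [[0.0266, 0.9891, -0.1445, 413.3231], [-0.9994, 0.0294, 0.0173, 209.788], [0.0214, 0.144, 0.9894, 1303.0359], [0.0, 0.0, 0.0, 1.0]]}
wrist {'fx': 367.8389, 'fy': 367.8389, 'cx': 272.6109, 'cy': 212.1717, 'D': [-0.0458, 0.0, 0.0, 0.0, 0.0], 'world_from_camera': [[0.2366, 0.9353, 0.263, 201.25], [-0.9716, 0.2283, 0.0621, -543.1386], [-0.0019, -0.2703, 0.9628, 374.0129], [0.0, 0.0, 0.0, 1.0]]}
```

View pics/scene0.png

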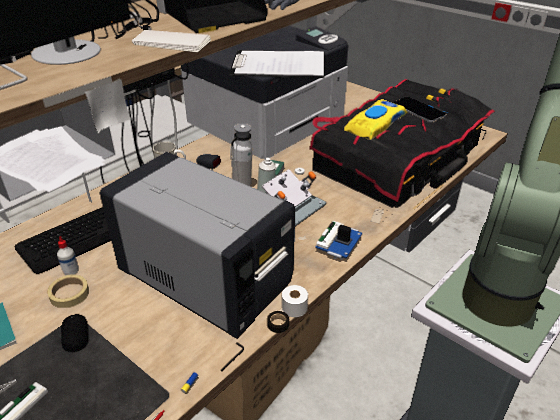

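View pics/top0.png

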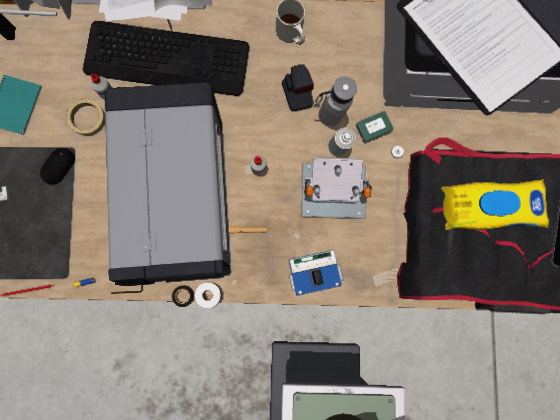

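View pics/wrist0.png

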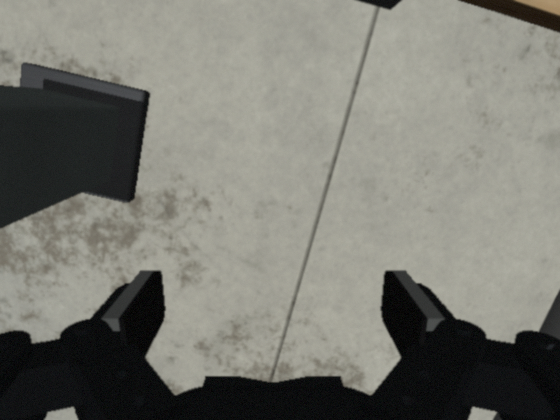

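```bash
cat > h.py <<'E'
from cell import bot
import cv2,numpy as np
from scipy.spatial.transform import Rotation as R
def ray(c,uv):
    K=np.array([[c['fx'],0,c['cx']],[0,c['fy'],c['cy']],[0,0,1]])
    p=cv2.undistortPoints(np.array(uv,float).reshape(-1,1,2),K,np.array(c['D'],float)).reshape(-1,2)
    d=np.c_[p[:,0],-p[:,1],-np.ones(len(p))]
    W=np.array(c['world_from_camera']); return W[:3,3],d@W[:3,:3].T
def plane(c,uv,z):
    o,d=ray(c,uv); return o+d*((z-o[2])/d[:,2])[:,None]
def proj(c,P):
    W=np.array(c['world_from_camera']); q=(np.atleast_2d(P)-W[:3,3])@W[:3,:3]
    q=q*[1,-1,-1]
    K=np.array([[c['fx'],0,c['cx']],[0,c['fy'],c['cy']],[0,0,1]])
    return cv2.projectPoints(q,np.zeros(3),np.zeros(3),K,np.array(c['D'],float))[0].reshape(-1,2)
def tri(c1,u1,c2,u2):
    o1,d1=ray(c1,u1);o2,d2=ray(c2,u2);d1=d1[0]/np.linalg.norm(d1[0]);d2=d2[0]/np.linalg.norm(d2[0])
    s=np.linalg.lstsq(np.c_[d1,-d2],o2-o1,rcond=None)[0]
    a=o1+s[0]*d1;b=o2+s[1]*d2
    return (a+b)/2,np.linalg.norm(a-b)
E
python3 - <<'E'
from h import *
q=bot.get_state()['tcp_rot'];print(R.from_quat(q).as_matrix().round(3))
i=cv2.imread('pics/top0.png')
cv2.imwrite('pics/topc.png',cv2.resize(i[140:310,230:410],None,fx=4,fy=4,interpolation=cv2.INTER_CUBIC)[:600])
cv2.imwrite('pics/topc2.png',cv2.resize(i[235:305,270:370],None,fx=8,fy=8,interpolation=cv2.INTER_CUBIC))
i=cv2.imread('pics/scene0.png')
cv2.imwrite('pics/scc.png',cv2.resize(i[155:275,230:380],None,fx=5,fy=5,interpolation=cv2.INTER_CUBIC))
c=bot.get_calibration('top'); print(plane(c,[[335,205],[316,277],[250,230],[258,165]],0).round())
E
```

```text
[[ 0.237 -0.     0.972]
 [-0.972  0.001  0.237]
 [-0.001 -1.     0.   ]]
[[629.  25.   0.]
 [430.  75.   0.]
 [552. 257.   0.]
 [735. 241.   0.]]
```

View pics/topc.png

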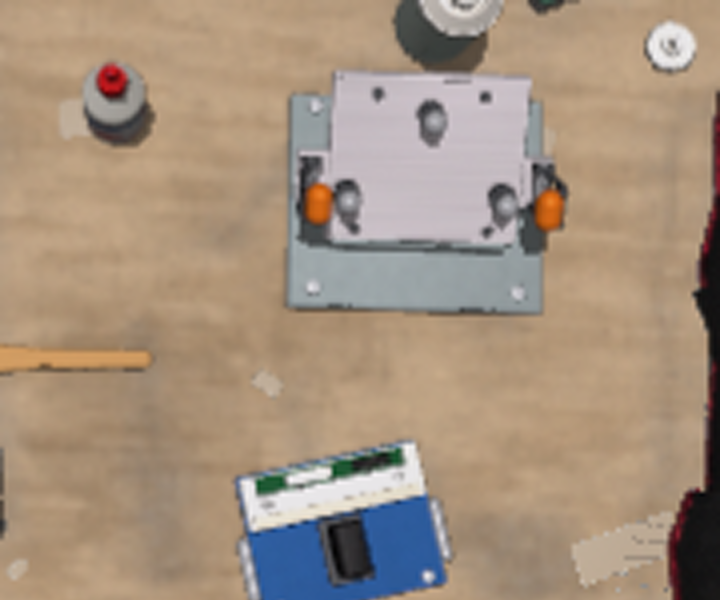

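View pics/topc2.png

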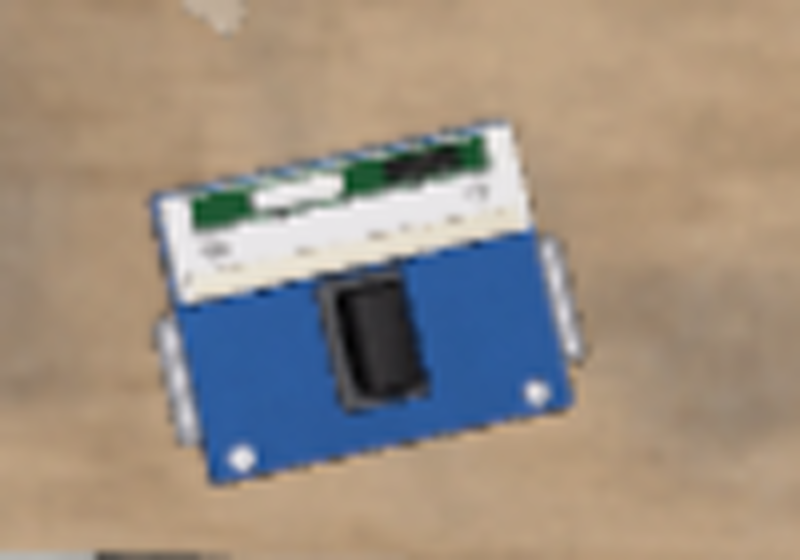

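View pics/scc.png

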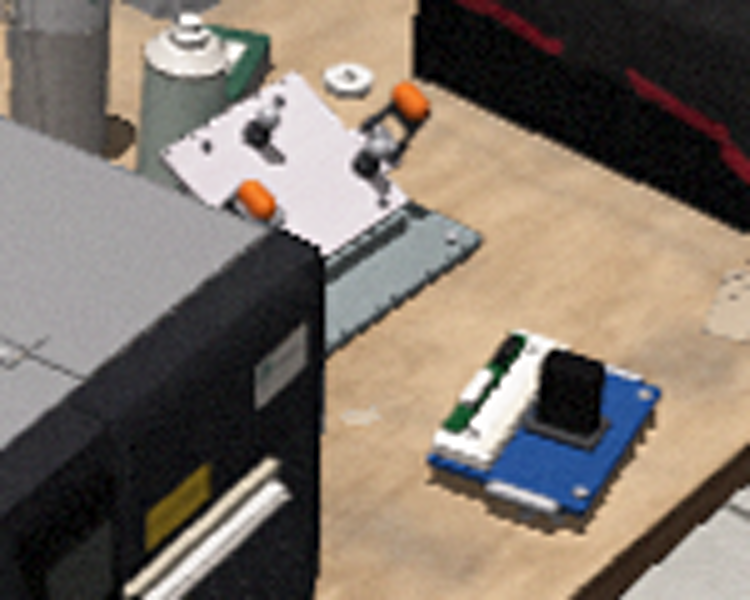

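```bash
python3 - <<'E'
from h import *
i=cv2.imread('pics/top0.png');h=cv2.cvtColor(i,cv2.COLOR_BGR2HSV);c=bot.get_calibration('top')
def blobs(m,amin=15):
    n,l,s,ce=cv2.connectedComponentsWithStats(m.astype(np.uint8)); return [(s[k],ce[k],l==k) for k in range(1,n) if s[k][4]>=amin]
roi=np.zeros(i.shape[:2],bool);roi[140:310,270:390]=1
H,S,V=h[...,0].astype(int),h[...,1].astype(int),h[...,2].astype(int)
og=(H<14)&(S>200)&(V>150)&roi
for s,ce,_ in blobs(og): print('orange',s,ce,plane(c,[ce],97).round(1))
bl=(H>100)&(H<125)&(S>140)&roi
b=max(blobs(bl),key=lambda b:b[0][4]); 
def rect(m,z,name):
    r=cv2.minAreaRect(np.argwhere(m)[:,::-1].astype(np.float32)); p=cv2.boxPoints(r);P=plane(c,p,z)
    print(name,r,'centre',P.mean(0).round(1));
    for k in range(4): e=P[(k+1)%4]-P[k];print('  edge',np.linalg.norm(e).round(1),np.degrees(np.arctan2(e[1],e[0])).round(2))
rect(b[2],21,'blue')
ck=np.zeros_like(roi);ck[235:305,285:350]=1
hull=cv2.convexHull(np.argwhere(b[2])[:,::-1].astype(np.int32))
hm=np.zeros(i.shape[:2],np.uint8);cv2.fillConvexPoly(hm,hull,1)
dk=(V<60)&(hm>0)
for s,ce,m in blobs(dk): print('dark',s,ce,plane(c,[ce],71).round(1)); 
rect(max(blobs(dk),key=lambda b:b[0][4])[2],71,'grip')
# foot: grey-cyan
ft=(H>80)&(H<110)&(S>20)&(S<90)&roi;ft[230:]=0
x=max(blobs(ft),key=lambda b:b[0][4]);print(x[0]);rect(x[2],10,'foot')
g=np.median(i[208:214,320:350].reshape(-1,3),0);print(g,h[210,335])
E
```

```text
orange [307 186   6   9  42] [309.26190476 190.19047619] [[649.2 105.5  97. ]]
orange [365 188   5   9  40] [367.   192.05] [[648.8 -43.1  97. ]]
blue ((316.1033020019531, 278.97772216796875), (21.872943878173828, 45.2252197265625), 77.79953002929688) centre [424.8  76.7  21. ]
  edge 120.9 -76.34
  edge 57.5 -167.23
  edge 120.1 103.53
  edge 57.2 13.57
dark [312 270  11  15 126] [316.75396825 276.99206349] [[429.3  80.4  71. ]]
grip ((316.7647399902344, 277.058837890625), (14.55213737487793, 8.731282234191895), 75.96376037597656) centre [429.2  80.3  71. ]
  edge 22.4 -74.54
  edge 36.7 -165.05
  edge 22.3 105.37
  edge 36.7 15.1Traceback (most recent call last):
  File "<stdin>", line 24, in <module>
ValueError: max() iterable argument is empty
```

Request:
{"method": "send_rows", "body": {
  "motion": [
    {"dz": 1,"dy": 0.4,"dx": 0.3},
    {"dz": 1,"dx": 0.7,"dy": 0.8},
    {"dz": 1,"dx": 0.7,"dy": 0.9},
    {"dz": 0.6,"dx": 0.7,"dy": 0.9},
    {"dz": 0.4,"dx": 0.7,"dy": 1},
    {"dx": 0.7,"dy": 1},
    {"dx": 0.7,"dy": 1},
    {"dx": 0.7,"dy": 1},
    {"dx": 0.7,"dy": 1},
    {"dx": 0.66,"dy": 1},
    {"dx": 0.5,"dy": 0.92},
    {"dx": 0.5,"dy": 0.92},
    {"dx": 0.5,"dy": 0.92},
    {"dx": 0.5,"dy": 0.92},
    {"dx": 0.5,"dy": 0.92},
    {"dx": 0.48,"dy": 0.92},
    {"dx": 0.48,"dy": 0.92},
    {"dx": 0.48,"dy": 0.92},
    {"dx": 0.48,"dy": 0.92},
    {"dx": 0.48,"dy": 0.92}
  ]
}}

```text
validation failed for argument at $.mo...
```

Request:
{"method": "send_rows", "body": {
  "motion": [
    {"dx": 0.3,"dy": 0.4,"dz": 1.0,"spin": 0.0},
    {"dx": 0.7,"dy": 0.8,"dz": 1.0,"spin": 0.0},
    {"dx": 0.7,"dy": 0.9,"dz": 1.0,"spin": 0.0},
    {"dx": 0.7,"dy": 0.9,"dz": 0.6,"spin": 0.0},
    {"dx": 0.7,"dy": 1.0,"dz": 0.4,"spin": 0.0},
    {"dx": 0.7,"dy": 1.0,"dz": 0.0,"spin": 0.0},
    {"dx": 0.7,"dy": 1.0,"dz": 0.0,"spin": 0.0},
    {"dx": 0.7,"dy": 1.0,"dz": 0.0,"spin": 0.0},
    {"dx": 0.7,"dy": 1.0,"dz": 0.0,"spin": 0.0},
    {"dx": 0.66,"dy": 1.0,"dz": 0.0,"spin": 0.0},
    {"dx": 0.5,"dy": 0.92,"dz": 0.0,"spin": 0.0},
    {"dx": 0.5,"dy": 0.92,"dz": 0.0,"spin": 0.0},
    {"dx": 0.5,"dy": 0.92,"dz": 0.0,"spin": 0.0},
    {"dx": 0.5,"dy": 0.92,"dz": 0.0,"spin": 0.0}
  ]
}}

```text
t: 1.9
ee_pos: [350.3, -240.9, 331.2]
tcp_rot: [-0.556, 0.437, -0.437, 0.556]
ft_force: [0.2, -0.5, -1.2]
gripper_width: 85.2
```

Request:
{"method": "send_rows", "body": {
  "motion": [
    {"dx": 0.3,"dy": 0.98,"dz": 0.0,"spin": 0.0},
    {"dx": 0.3,"dy": 0.98,"dz": 0.0,"spin": 0.0},
    {"dx": 0.3,"dy": 0.98,"dz": 0.0,"spin": 0.0},
    {"dx": 0.3,"dy": 0.98,"dz": 0.0,"spin": 0.0},
    {"dx": 0.3,"dy": 0.98,"dz": 0.0,"spin": 0.0},
    {"dx": 0.3,"dy": 0.98,"dz": 0.0,"spin": 0.0},
    {"dx": 0.2,"dy": 0.98,"dz": -0.1,"spin": 0.0},
    {"dx": 0.2,"dy": 0.98,"dz": -0.2,"spin": 0.0},
    {"dx": 0.0,"dy": 0.98,"dz": -0.2,"spin": 0.0},
    {"dx": 0.0,"dy": 0.98,"dz": -0.2,"spin": 0.0},
    {"dx": 0.0,"dy": 0.98,"dz": -0.2,"spin": 0.0},
    {"dx": 0.0,"dy": 0.98,"dz": -0.2,"spin": 0.0},
    {"dx": 0.0,"dy": 0.98,"dz": -0.1,"spin": 0.0},
    {"dx": 0.0,"dy": 0.0,"dz": 0.0,"spin": 0.0}
  ]
}}

```text
t: 3.65
ee_pos: [404.8, 78.1, 301.0]
tcp_rot: [0.557, -0.436, 0.436, -0.557]
ft_force: [0.2, -0.4, 0.0]
gripper_width: 84.9
```

```bash
python3 - <<'E'
from h import *
c=bot.get_calibration('wrist');i=bot.snapshot('wrist');cv2.imwrite('pics/w1.png',i)
import pickle;pickle.dump(c,open('w1.pkl','wb'));print(bot.get_state()['t'],bot.get_state()['ee_pos'],np.round(c['world_from_camera'],3))
E
```

```text
3.7 [404.88657411  77.02336718 301.16568005] [[ 2.39000e-01  9.35000e-01  2.63000e-01  4.70090e+02]
 [-9.71000e-01  2.30000e-01  6.30000e-02  9.36590e+01]
 [-1.00000e-03 -2.71000e-01  9.63000e-01  4.44145e+02]
 [ 0.00000e+00  0.00000e+00  0.00000e+00  1.00000e+00]]
```

View pics/w1.png

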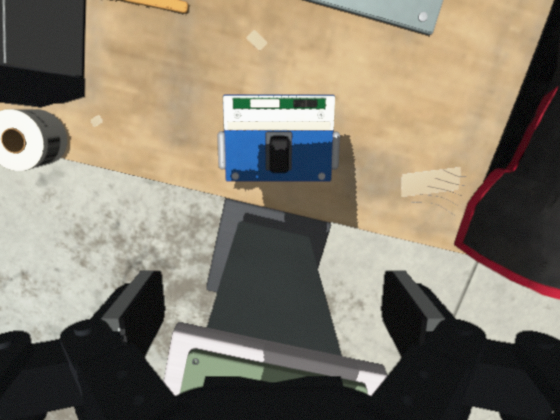

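```bash
python3 - <<'E'
from h import *
import pickle
c=pickle.load(open('w1.pkl','rb'));i=cv2.imread('pics/w1.png');h=cv2.cvtColor(i,cv2.COLOR_BGR2HSV)
H,S,V=[h[...,k].astype(int) for k in range(3)]
m=((H>100)&(H<125)&(S>140)&(V>90));m[:120]=0;m[190:]=0;m[:,:215]=0;m[:,350:]=0
pts=np.argwhere(m)[:,::-1].astype(np.float32);r=cv2.minAreaRect(pts);P=plane(c,cv2.boxPoints(r),21)
print(r,P.round(1),P.mean(0).round(1))
for k in range(4): e=P[(k+1)%4]-P[k];print('  edge',np.linalg.norm(e).round(1),np.degrees(np.arctan2(e[1],e[0])).round(2))
d=(V<70).astype(np.uint8);d[:128]=0;d[178:]=0;d[:,:262]=0;d[:,:262]=0;d[:,296:]=0
for y in range(126,180,2): print(y,''.join('#' if v<35 else '+' if v<60 else '.' if v<90 else ' ' for v in V[y,255:300]))
E
```

```text
((278.5, 154.99998474121094), (106.99998474121094, 47.99999237060547), 0.0) [[380.2 129.4  21. ]
 [434.  140.7  21. ]
 [462.9  23.5  21. ]
 [410.1   8.2  21. ]] [421.8  75.5  21. ]
  edge 55.0 11.92
  edge 120.8 -76.15
  edge 55.0 -163.8
  edge 124.9 103.85
126                                              
128                                              
130                                              
132                                              
134                                              
136                ..++##########+++.            
138                .################+.           
140               .+#+++++++++++++++#++.         
142               .+++++.+..+++++.+++#++         
144            ..++#+++++.....+...++###+.        
146      ......+++####++++.+....++++##+++........
148      .....+++++####+++++++++++####+++........
150       ....++++####################+++........
152      ......+++####################+++........
154     .......+++####################+++........
156     .......+++####################+++........
158     .......+++####################+++........
160      ......+++####################+++........
162     .......+++####################+++........
164     .......+++####################+++........
166     .......+++####################+++........
168     .......++++###################++.........
170     .........+++#################+...........
172 ................++++++###+#++#++.............
174 .  ..........................................
176     .........................................
178 .  ..........................................
```

```bash
python3 - <<'E'
from h import *
import pickle
c=pickle.load(open('w1.pkl','rb'))
P=plane(c,[[278,149],[278,171],[268.5,160],[287.7,160],[278,160]],71);print(P.round(1),np.linalg.norm(P[0]-P[1]),np.linalg.norm(P[2]-P[3]))
s=bot.get_state();M=R.from_quat(s['tcp_rot']).as_matrix();print(s['ee_pos'],M.round(4))
d=P[4]-s['ee_pos'];print('tool-frame offset',(M.T@d).round(1))
# blue plate front (tail) corner-based centre
Q=plane(c,[[224.5,179.5],[332.5,179.5]],21);mid=Q.mean(0);e=Q[0]-Q[1];ax=np.array([e[1],-e[0],0])/np.hypot(*e[:2]);print('tail mid',mid,'grip from tail',mid+36*ax,'w',np.linalg.norm(e),np.degrees(np.arctan2(ax[1],ax[0])))
E
```

```text
[[433.5  79.6  71. ]
 [411.9  74.2  71. ]
 [420.5  86.3  71. ]
 [425.1  67.4  71. ]
 [422.8  77.   71. ]] 22.332236212593983 19.47388344964165
[404.88657411  77.02336718 301.16568005] [[ 2.377e-01 -4.000e-04  9.714e-01]
 [-9.714e-01 -1.000e-04  2.377e-01]
 [-0.000e+00 -1.000e+00 -4.000e-04]]
tool-frame offset [  4.3 230.2  17.4]
tail mid [394.53793226  68.634007    21.        ] grip from tail [429.49154003  77.25057846  21.        ] w 126.07564533558268 13.848133228881078
```

Request:
{"method": "send_rows", "body": {
  "motion": [
    {"dx": 0.98,"dy": 0.06,"dz": -0.7,"spin": 0.0},
    {"dx": 0.0,"dy": 0.0,"dz": -1.0,"spin": 0.0},
    {"dx": 0.0,"dy": 0.0,"dz": -1.0,"spin": 0.0},
    {"dx": 0.0,"dy": 0.0,"dz": -1.0,"spin": 0.0},
    {"dx": 0.0,"dy": 0.0,"dz": -1.0,"spin": 0.0},
    {"dx": 0.0,"dy": 0.0,"dz": -1.0,"spin": 0.0},
    {"dx": 0.0,"dy": 0.0,"dz": -1.0,"spin": 0.0},
    {"dx": 0.0,"dy": 0.0,"dz": -1.0,"spin": 0.0},
    {"dx": 0.0,"dy": 0.0,"dz": -1.0,"spin": 0.0},
    {"dx": 0.0,"dy": 0.0,"dz": -1.0,"spin": 0.0},
    {"dx": 0.0,"dy": 0.0,"dz": -0.6,"spin": 0.0},
    {"dx": 0.0,"dy": 0.0,"dz": -0.42,"spin": 0.0},
    {"dx": 0.0,"dy": 0.0,"dz": 0.0,"spin": 0.0}
  ]
}}

```text
t: 5.32
ee_pos: [429.4, 77.9, 33.0]
tcp_rot: [0.556, -0.437, 0.437, -0.556]
ft_force: [0.1, -0.3, 0.0]
gripper_width: 85.1
```

```bash
python3 - <<'E'
from h import *
s=bot.get_state();print(s['t'],s['ee_pos'],s['ft_force'])
cv2.imwrite('pics/w2.png',bot.snapshot('wrist'))
E
```

```text
5.325 [429.40796971  77.90049313  33.02387597] [ 0.07485934 -0.2506842   0.04678487]
```

View pics/w2.png

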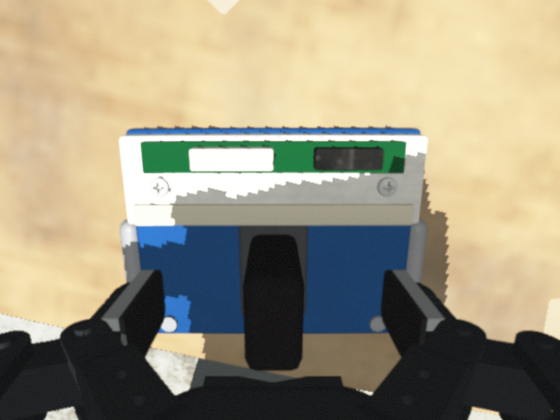

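Request:
{"method": "send_rows", "body": {
  "hand": 0,
  "motion": [
    {"dx": 0.0,"dy": 0.0,"dz": 0.0,"spin": 0.0},
    {"dx": 0.0,"dy": 0.0,"dz": 0.0,"spin": 0.0},
    {"dx": 0.0,"dy": 0.0,"dz": 0.0,"spin": 0.0},
    {"dx": 0.0,"dy": 0.0,"dz": 0.0,"spin": 0.0},
    {"dx": 0.0,"dy": 0.0,"dz": 0.0,"spin": 0.0},
    {"dx": 0.0,"dy": 0.0,"dz": 0.0,"spin": 0.0}
  ]
}}

```text
t: 6.12
ee_pos: [429.5, 78.5, 33.5]
tcp_rot: [-0.556, 0.437, -0.437, 0.556]
ft_force: [-1.1, 1.4, 6.6]
gripper_width: 19.5
```

Request:
{"method": "send_rows", "body": {
  "motion": [
    {"dx": 0.0,"dy": 0.0,"dz": 0.3,"spin": 0.0},
    {"dx": 0.0,"dy": 0.0,"dz": 0.6,"spin": 0.0},
    {"dx": 0.0,"dy": 0.0,"dz": 0.8,"spin": 0.0},
    {"dx": 0.3,"dy": -0.1,"dz": 0.8,"spin": -0.2},
    {"dx": 0.6,"dy": -0.2,"dz": 0.8,"spin": -0.3},
    {"dx": 0.7,"dy": -0.3,"dz": 0.8,"spin": -0.3},
    {"dx": 0.7,"dy": -0.3,"dz": 0.8,"spin": -0.3},
    {"dx": 0.7,"dy": -0.3,"dz": 0.8,"spin": -0.3},
    {"dx": 0.7,"dy": -0.3,"dz": 0.8,"spin": -0.2},
    {"dx": 0.7,"dy": -0.3,"dz": 0.8,"spin": 0.0},
    {"dx": 0.6,"dy": -0.1,"dz": 0.8,"spin": 0.0},
    {"dx": 0.2,"dy": 0.0,"dz": 0.6,"spin": 0.0},
    {"dx": 0.0,"dy": 0.0,"dz": 0.0,"spin": 0.0}
  ]
}}

```text
t: 7.75
ee_pos: [559.5, 30.8, 251.5]
tcp_rot: [0.499, -0.5, 0.501, -0.5]
ft_force: [0.0, 0.9, -4.4]
gripper_width: 19.5
```

```bash
python3 - <<'E'
from h import *
import pickle
s=bot.get_state();c=bot.get_calibration('wrist');cv2.imwrite('pics/w3.png',bot.snapshot('wrist'));pickle.dump((c,s),open('w3.pkl','wb'))
print(s['t'],s['ee_pos'],s['ft_force'],s['torque'],s['gripper_width'])
i=bot.snapshot('scene');cv2.imwrite('pics/s3.png',cv2.resize(i[90:290,180:440],None,fx=3,fy=3,interpolation=cv2.INTER_CUBIC))
print(R.from_quat(s['tcp_rot']).as_matrix().round(4))
E
```

```text
7.75 [559.54722233  30.78371241 251.4566714 ] [ 2.17647094e-03  9.06560929e-01 -4.35931686e+00] [-0.02028247  0.02953973  0.00685381] 19.462019884399325
[[-1.4e-03  9.0e-04  1.0e+00]
 [-1.0e+00  2.0e-04 -1.4e-03]
 [-2.0e-04 -1.0e+00  9.0e-04]]
```

View pics/w3.png

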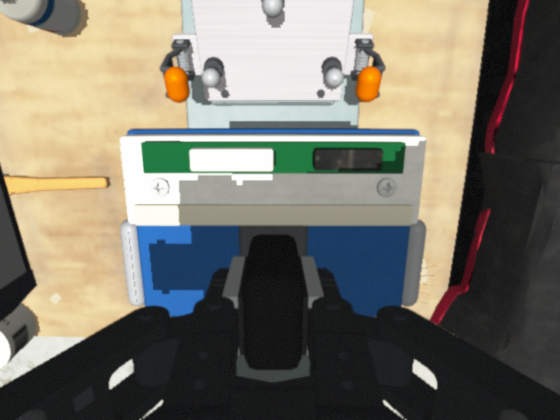

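View pics/s3.png

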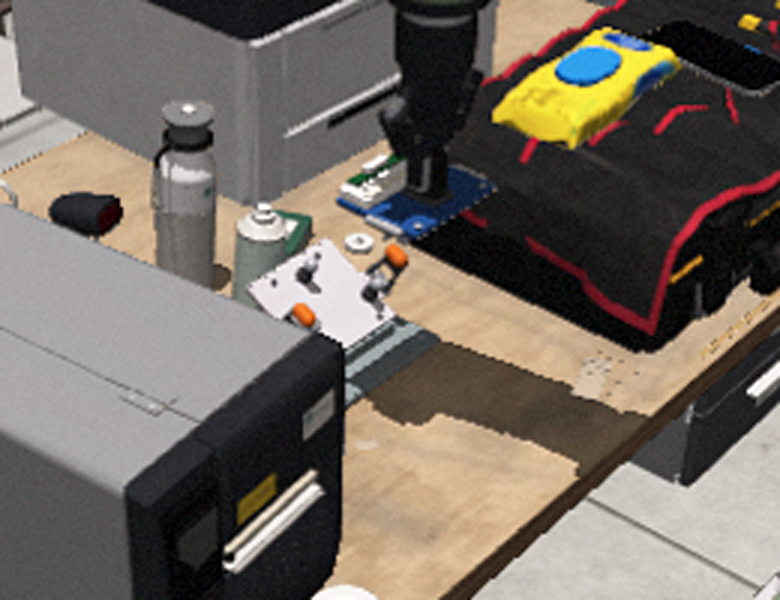

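```bash
python3 - <<'E'
from h import *
import pickle
c,s=pickle.load(open('w3.pkl','rb'));i=cv2.imread('pics/w3.png');h=cv2.cvtColor(i,cv2.COLOR_BGR2HSV)
H,S,V=[h[...,k].astype(int) for k in range(3)]
m=((H<14)&(S>190)&(V>140));m[120:]=0;m[:,:150]=0
n,l,st,ce=cv2.connectedComponentsWithStats(m.astype(np.uint8))
cs=[ce[k] for k in range(1,n) if st[k][4]>100];print([st[k] for k in range(1,n) if st[k][4]>100],cs)
P=plane(c,cs,97);print('rollers',P.round(1),np.linalg.norm(P[0]-P[1]))
# deck corners
cv2.imwrite('pics/w3c.png',cv2.resize(i[0:130,150:400],None,fx=3.2,fy=3.2,interpolation=cv2.INTER_CUBIC))
# triangulate rollers with top0
ct=bot.get_calibration('top')
print(tri(c,cs[0],ct,[309.26,190.19]),tri(c,cs[1],ct,[367.0,192.05]))
ps=sorted(map(tuple,cs))
E
```

```text
[] []Traceback (most recent call last):
  File "<stdin>", line 8, in <module>
  File "h.py", line 10, in plane
    o,d=ray(c,uv); return o+d*((z-o[2])/d[:,2])[:,None]
        ~~~^^^^^^
  File "h.py", line 6, in ray
    p=cv2.undistortPoints(np.array(uv,float).reshape(-1,1,2),K,np.array(c['D'],float)).reshape(-1,2)
      ~~~~~~~~~~~~~~~~~~~^^^^^^^^^^^^^^^^^^^^^^^^^^^^^^^^^^^^^^^^^^^^^^^^^^^^^^^^^^^^^
cv2.error: OpenCV(4.12.0) /io/opencv/modules/calib3d/src/undistort.dispatch.cpp:347: error: (-215:Assertion failed) CV_IS_MAT(_src) && CV_IS_MAT(_dst) && (_src->rows == 1 || _src->cols == 1) && (_dst->rows == 1 || _dst->cols == 1) && _src->cols + _src->rows - 1 == _dst->rows + _dst->cols - 1 && (CV_MAT_TYPE(_src->type) == CV_32FC2 || CV_MAT_TYPE(_src->type) == CV_64FC2) && (CV_MAT_TYPE(_dst->type) == CV_32FC2 || CV_MAT_TYPE(_dst->type) == CV_64FC2) in function 'cvUndistortPointsInternal'
```

```bash
python3 - <<'E'
from h import *
import pickle
c,s=pickle.load(open('w3.pkl','rb'));i=cv2.imread('pics/w3.png');h=cv2.cvtColor(i,cv2.COLOR_BGR2HSV)
print(h[84,176],h[83,368])
H,S,V=[h[...,k].astype(int) for k in range(3)]
m=((H<16)&(S>150)&(V>140));m[120:]=0;m[:,:150]=0;m[:,400:]=0
n,l,st,ce=cv2.connectedComponentsWithStats(m.astype(np.uint8))
cs=[ce[k] for k in range(1,n) if st[k][4]>50];print([st[k] for k in range(1,n) if st[k][4]>50],cs)
cs=sorted([tuple(x) for x in cs])
P=plane(c,cs,97);print('rollers',P.round(1),np.linalg.norm(P[0]-P[1]))
cv2.imwrite('pics/w3c.png',cv2.resize(i[0:130,150:400],None,fx=3.2,fy=3.2,interpolation=cv2.INTER_CUBIC))
ct=bot.get_calibration('top')
print(tri(c,cs[0],ct,[309.26,190.19]),tri(c,cs[-1],ct,[367.0,192.05]))
E
```

```text
[ 16 255 246] [ 16 255 248]
[array([164,  66,  25,  36, 381], dtype=int32), array([356,  66,  25,  36, 388], dtype=int32)] [array([178.13385827,  85.52493438]), array([366.90979381,  85.65979381])]
rollers [[645.  103.2  97. ]
 [644.7 -42.6  97. ]] 145.832371556221
(array([647.22725404, 104.52796781,  95.63187367]), np.float64(4.653689901973692)) (array([643.18673499, -36.55133729, 124.71001696]), np.float64(1.4411815251576552))
```

View pics/w3c.png

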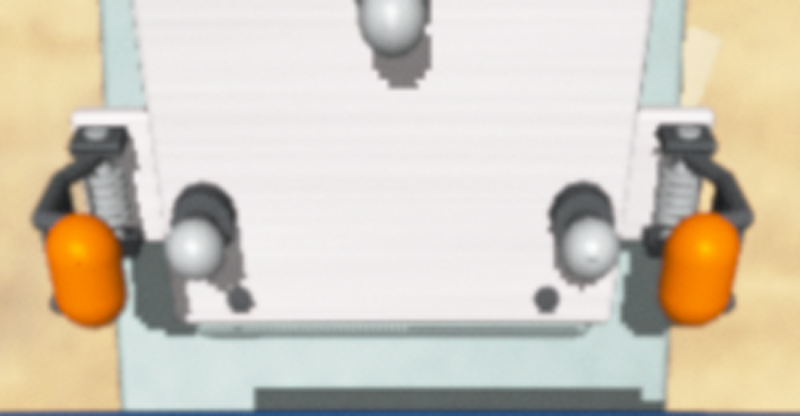

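```bash
python3 - <<'E'
from h import *
import pickle
c,s=pickle.load(open('w3.pkl','rb'));i=cv2.imread('pics/w3.png');h=cv2.cvtColor(i,cv2.COLOR_BGR2HSV)
H,S,V=[h[...,k].astype(int) for k in range(3)]
m=((H<22)&(S>150)&(V>140));m[120:]=0;m[:,:150]=0;m[:,400:]=0;m[:55]=0
n,l,st,ce=cv2.connectedComponentsWithStats(m.astype(np.uint8))
cs=sorted([tuple(ce[k]) for k in range(1,n) if st[k][4]>200]);print(cs)
P=plane(c,cs,97);print('rollers',P.round(1),np.linalg.norm(P[0]-P[1]),'seat',P.mean(0)[:2]+[13.5,0])
B=plane(c,[[211.25,77.5],[334.1,77.5]],66.9);print('balls12',B.round(1),np.linalg.norm(B[0]-B[1]),'seat',B.mean(0)[:2]+[6.3,0])
B=plane(c,[[272.5,6.2]],94.9);print('ball3',B.round(1),'seat',B[0][:2]-[42.2,0])
# carrier grip centre lateral as seen in wrist (tail/rod mid) 
i2=cv2.imread('pics/top0.png')
ct=bot.get_calibration('top')
tb=[[230+432/4,140+122/4],[230+348/4,140+200/4],[230+504/4,140+204/4]]
print('top balls',plane(ct,[tb[0]],94.9).round(1),plane(ct,tb[1:],66.9).round(1))
# plate corner mid lateral in hand
print(plane(c,[[137.5,300],[410,300]],240).mean(0), plane(c,[[127,133],[419,133]],240).mean(0),s['ee_pos'])
E
```

```text
[(np.float64(176.0176730486009), np.float64(83.94256259204712)), (np.float64(368.2212518195051), np.float64(83.74963609898107))]
rollers [[646.2 104.8  97. ]
 [646.1 -43.5  97. ]] 148.3363910227356 seat [659.63832813  30.65064193]
balls12 [[653.1  82.1  66.9]
 [653.  -21.7  66.9]] 103.81203596465019 seat [659.34489077  30.22248088]
ball3 [[701.2  30.3  94.9]] seat [659.00553199  30.25847593]
top balls [[703.7  31.7  94.9]] [[656.2  82.5  66.9]
 [656.6 -20.4  66.9]]
[540.23086506  29.7131392  240.        ] [617.48102889  29.99203167 240.        ] [559.54722233  30.78371241 251.4566714 ]
```

Request:
{"method": "send_rows", "body": {
  "motion": [
    {"dx": 0.4,"dy": 0.016,"dz": -0.5,"spin": 0.0},
    {"dx": 0.6,"dy": 0.0,"dz": -0.8,"spin": 0.0},
    {"dx": 0.62,"dy": 0.0,"dz": -0.8,"spin": 0.0},
    {"dx": 0.0,"dy": 0.0,"dz": -0.8,"spin": 0.0},
    {"dx": 0.0,"dy": 0.0,"dz": -0.8,"spin": 0.0},
    {"dx": 0.0,"dy": 0.0,"dz": -0.8,"spin": 0.0},
    {"dx": 0.0,"dy": 0.0,"dz": -0.8,"spin": 0.0},
    {"dx": 0.0,"dy": 0.0,"dz": -0.5,"spin": 0.0},
    {"dx": 0.0,"dy": 0.0,"dz": -0.14,"spin": 0.0},
    {"dx": 0.0,"dy": 0.0,"dz": 0.0,"spin": 0.0}
  ]
}}

```text
t: 9.1
ee_pos: [600.1, 31.2, 102.3]
tcp_rot: [-0.5, 0.5, -0.5, 0.5]
ft_force: [0.1, -0.1, -2.9]
gripper_width: 19.1
```

```bash
python3 - <<'E'
from h import *
s=bot.get_state();cv2.imwrite('pics/w4.png',bot.snapshot('wrist'))
print(s['t'],s['ee_pos'],s['ft_force'],s['torque'],s['gripper_width'])
i=bot.snapshot('scene');cv2.imwrite('pics/s4.png',cv2.resize(i[90:290,180:440],None,fx=3,fy=3,interpolation=cv2.INTER_CUBIC))
E
```

```text
9.1 [600.1244873   31.24900431 102.33725736] [ 0.0961491  -0.07149928 -2.94662209] [-0.00372657  0.0595791  -0.00382017] 19.146812959272363
```

View pics/w4.png

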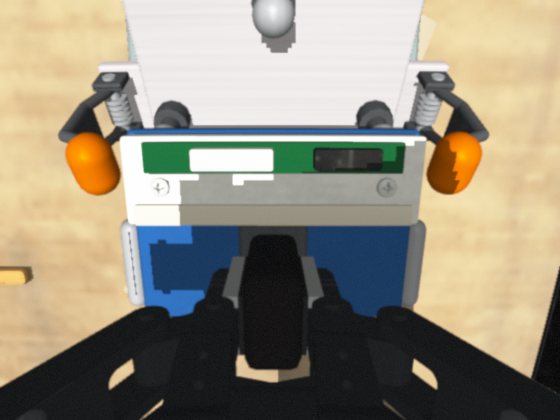

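View pics/s4.png

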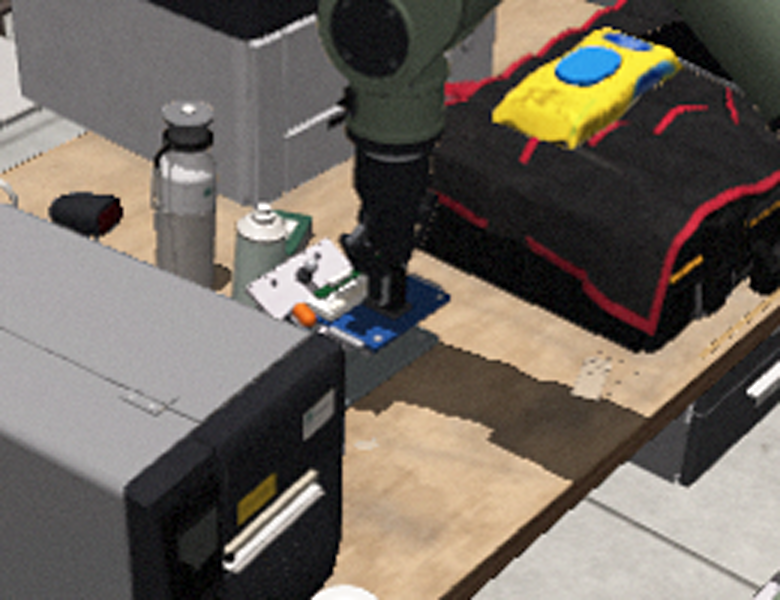

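Request:
{"method": "send_rows", "body": {
  "motion": [
    {"dx": 0.0,"dy": 0.0,"dz": -0.28,"spin": 0.0},
    {"dx": -0.12,"dy": 0.0,"dz": -0.15,"spin": 0.0},
    {"dx": -0.1,"dy": 0.0,"dz": -0.15,"spin": 0.0},
    {"dx": 0.0,"dy": 0.0,"dz": 0.0,"spin": 0.0}
  ]
}}

```text
t: 9.7
ee_pos: [595.0, 31.3, 88.2]
tcp_rot: [0.499, -0.5, 0.501, -0.5]
ft_force: [-0.5, -0.2, 5.2]
gripper_width: 19.6
```

```bash
python3 - <<'E'
from h import *
s=bot.get_state();cv2.imwrite('pics/w5.png',bot.snapshot('wrist'))
print(s['t'],s['ee_pos'],s['ft_force'],s['torque'],s['gripper_width'])
E
```

```text
9.7 [595.04724726  31.27668921  88.15757244] [-0.4506265  -0.16077123  5.24309889] [ 0.0096037  -0.39291755  0.0443383 ] 19.560335065948134
```

View pics/w5.png

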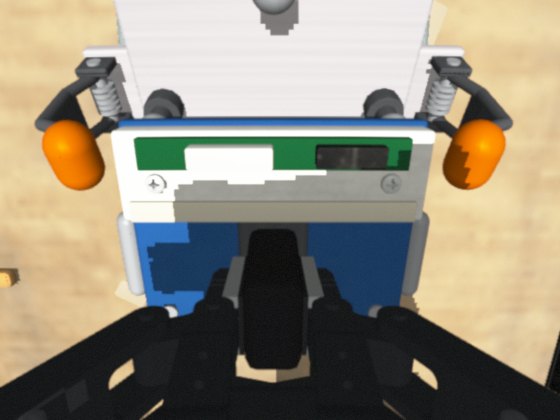

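Request:
{"method": "send_rows", "body": {
  "motion": [
    {"dx": -0.11,"dy": 0.0,"dz": -0.17,"spin": 0.0},
    {"dx": -0.1,"dy": 0.0,"dz": -0.17,"spin": 0.0},
    {"dx": -0.08,"dy": 0.0,"dz": -0.17,"spin": 0.0},
    {"dx": -0.07,"dy": 0.0,"dz": -0.18,"spin": 0.0},
    {"dx": -0.05,"dy": 0.0,"dz": -0.18,"spin": 0.0},
    {"dx": -0.04,"dy": 0.0,"dz": -0.18,"spin": 0.0},
    {"dx": 0.0,"dy": 0.0,"dz": 0.0,"spin": 0.0}
  ]
}}

```text
t: 10.62
ee_pos: [582.9, 31.3, 61.5]
tcp_rot: [-0.5, 0.5, -0.5, 0.5]
ft_force: [-5.1, 0.4, 4.4]
gripper_width: 19.2
```

```bash
python3 - <<'E'
from h import *
s=bot.get_state();cv2.imwrite('pics/w6.png',bot.snapshot('wrist'))
print(s['t'],s['ee_pos'],s['ft_force'],s['torque'],s['gripper_width'])
i=bot.snapshot('scene');cv2.imwrite('pics/s6.png',cv2.resize(i[150:290,230:380],None,fx=5,fy=4.2,interpolation=cv2.INTER_CUBIC))
E
```

```text
10.625 [582.89954053  31.27124857  61.52564169] [-5.06917804  0.35206738  4.40802368] [-0.0070719   0.5565373   0.00708662] 19.24628129973542
```

View pics/w6.png

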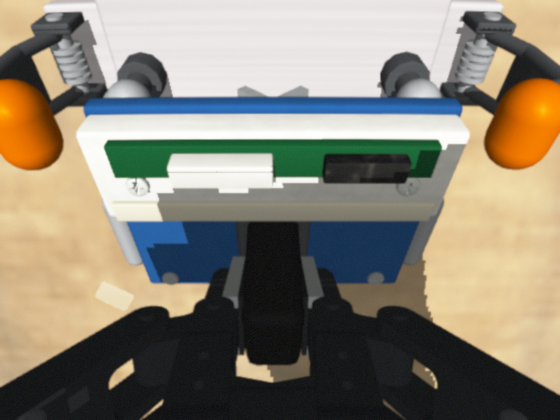

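View pics/s6.png

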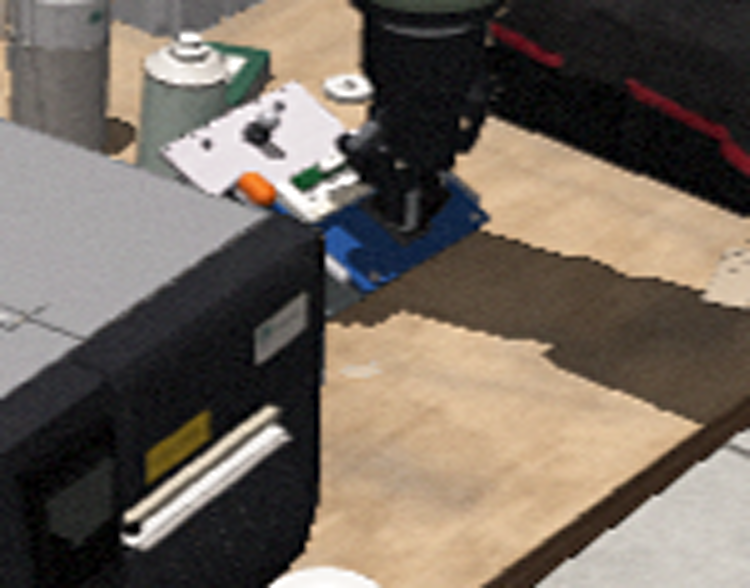

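```bash
python3 - <<'E'
import cv2
i=cv2.imread('pics/w6.png')
cv2.imwrite('pics/w6a.png',cv2.resize(i[90:300,70:270],None,fx=2.8,fy=2.8,interpolation=cv2.INTER_CUBIC))
cv2.imwrite('pics/w6b.png',cv2.resize(i[90:300,280:480],None,fx=2.8,fy=2.8,interpolation=cv2.INTER_CUBIC))
E
```

```text
(no output)
```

View pics/w6a.png

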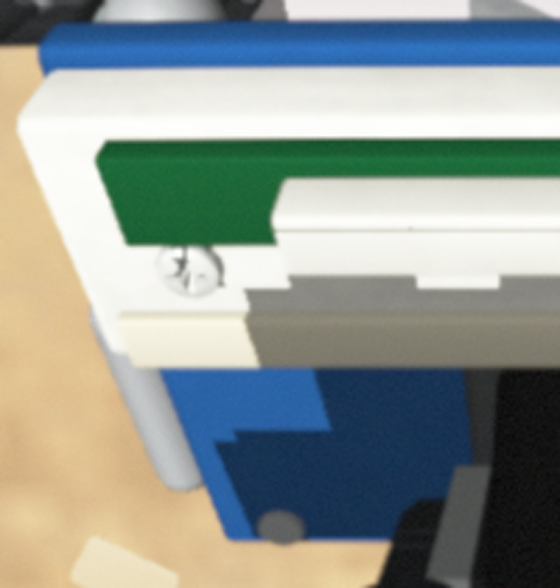

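View pics/w6b.png

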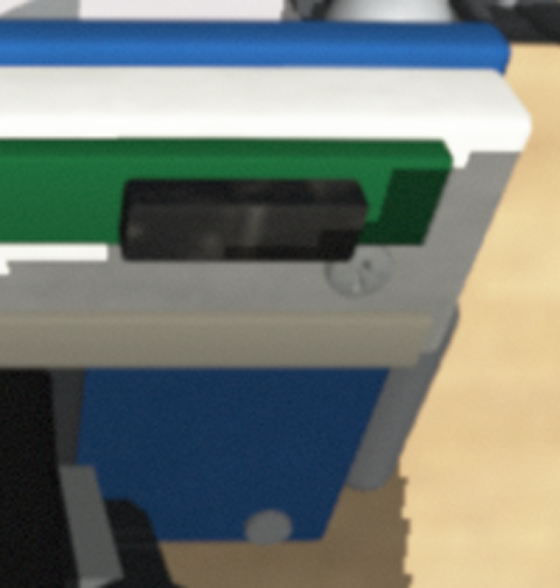

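```bash
cat > pose.py <<'E'
from h import *
def pose(c,obj,img):
    K=np.array([[c['fx'],0,c['cx']],[0,c['fy'],c['cy']],[0,0,1]])
    ok,rv,tv=cv2.solvePnP(np.array(obj,float),np.array(img,float),K,np.array(c['D'],float))
    pr=cv2.projectPoints(np.array(obj,float),rv,tv,K,np.array(c['D'],float))[0].reshape(-1,2)
    W=np.array(c['world_from_camera']);F=np.diag([1,-1,-1.])
    Rw=W[:3,:3]@F@cv2.Rodrigues(rv)[0];t=W[:3,:3]@F@tv.ravel()+W[:3,3]
    return Rw,t,(pr-np.array(img)).round(1)
def show(Rw,t):
    print('base',t.round(1),'grip',(t+52*Rw[:,2]).round(1),'pitch',np.degrees(np.arctan2(Rw[2,0],np.hypot(*Rw[:2,0]))).round(2),'yaw',np.degrees(np.arctan2(Rw[1,0],Rw[0,0])).round(2),'roll',np.degrees(np.arcsin(Rw[2,1])).round(2))
E
python3 - <<'E'
from pose import *
c=bot.get_calibration('wrist');s=bot.get_state();print(s['ee_pos'])
obj=[(-36,62,21),(-36,-62,21),(62,62,13),(62,-62,13),(62,62,21),(62,-62,21),(62,60,45),(62,-60,45)]
img=[(151.4,282.1),(395.7,282.1),(86,98.5),(460.4,98.5),(85,114.3),(460.4,114.3),(76.4,135),(469.6,136)]
for k in (6,8):
    a=pose(c,obj[:k],img[:k]);show(*a[:2]);print(a[2].tolist())
E
```

```text
[582.90522157  31.25080146  61.58768233]
base [606.6  30.4  34. ] grip [580.3  30.7  78.8] pitch 30.38 yaw 0.15 roll -0.31
[[1.2, -0.3], [-1.5, 0.2], [3.8, 1.8], [-4.1, 1.5], [-4.0, -1.4], [4.5, -1.7]]
base [605.1  30.4  30.6] grip [582.2  30.6  77.3] pitch 26.16 yaw 0.06 roll -0.26
[[1.5, 1.7], [-2.0, 2.3], [12.6, -2.5], [-12.7, -2.5], [5.2, -8.2], [-4.3, -8.2], [-10.6, 8.4], [10.3, 7.6]]
```

```bash
python3 - <<'E'
from pose import *
c=bot.get_calibration('wrist');s=bot.get_state()
# level: carrier rel to TCP as in w4: base = TCP + (0,0,18.5-52)
obj=np.array([(-36,62,21),(-36,-62,21),(62,62,13),(62,-62,13),(62,62,21),(62,60,21),(62,60,45),(62,-60,45),(26,60,45),(26,60,21),(17,70,17),(-17,70,17),(18,10,71),(-18,10,71)],float)
P=obj+s['ee_pos']+[0,0,18.5-52]
for o,p in zip(obj,proj(c,P)): print('level',o,p.round(1))
for th in (29,30,31):
  a=np.radians(th);Rw=np.array([[np.cos(a),0,-np.sin(a)],[0,1,0],[np.sin(a),0,np.cos(a)]])
  P=(obj-[0,0,52])@Rw.T+s['ee_pos']+[0,0,18.5]
  print(th,[(tuple(o),tuple(p.round(1))) for o,p in zip(obj,proj(c,P))])
E
python3 - <<'E'
import cv2
i=cv2.imread('pics/w4.png')
cv2.imwrite('pics/w4a.png',cv2.resize(i[115:375,110:310],None,fx=2.3,fy=2.3,interpolation=cv2.INTER_CUBIC))
E
```

```text
level [-36.  62.  21.] [144.6 329.5]
level [-36. -62.  21.] [398.6 329.4]
level [62. 62. 13.] [129.1 122.4]
level [ 62. -62.  13.] [413.4 122. ]
level [62. 62. 21.] [121.9 123.1]
level [62. 60. 21.] [126.6 123. ]
level [62. 60. 45.] [100.7 125.7]
level [ 62. -60.  45.] [441.  125.3]
level [26. 60. 45.] [112.3 223.1]
level [26. 60. 21.] [135.  206.8]
level [17. 70. 17.] [118.7 223.6]
level [-17.  70.  17.] [126.9 290.5]
level [18. 10. 71.] [238.6 272.3]
level [-18.  10.  71.] [241.6 368.5]
29 [((np.float64(-36.0), np.float64(62.0), np.float64(21.0)), (np.float64(149.5), np.float64(280.7))), ((np.float64(-36.0), np.float64(-62.0), np.float64(21.0)), (np.float64(393.7), np.float64(280.6))), ((np.float64(62.0), np.float64(62.0), np.float64(13.0)), (np.float64(87.3), np.float64(92.6))), ((np.float64(62.0), np.float64(-62.0), np.float64(13.0)), (np.float64(454.2), np.float64(92.1))), ((np.float64(62.0), np.float64(62.0), np.float64(21.0)), (np.float64(78.3), np.float64(104.3))), ((np.float64(62.0), np.float64(60.0), np.float64(21.0)), (np.float64(84.3), np.float64(104.2))), ((np.float64(62
[... 2821 characters left out ...]
64(151.2))), ((np.float64(62.0), np.float64(-60.0), np.float64(45.0)), (np.float64(491.8), np.float64(150.7))), ((np.float64(26.0), np.float64(60.0), np.float64(45.0)), (np.float64(94.8), np.float64(236.0))), ((np.float64(26.0), np.float64(60.0), np.float64(21.0)), (np.float64(115.3), np.float64(187.9))), ((np.float64(17.0), np.float64(70.0), np.float64(17.0)), (np.float64(101.0), np.float64(197.4))), ((np.float64(-17.0), np.float64(70.0), np.float64(17.0)), (np.float64(125.1), np.float64(248.2))), ((np.float64(18.0), np.float64(10.0), np.float64(71.0)), (np.float64(237.8), np.float64(318.5))), ((np.float64(-18.0), np.float64(10.0), np.float64(71.0)), (np.float64(244.7), np.float64(363.1)))]
```

View pics/w4a.png

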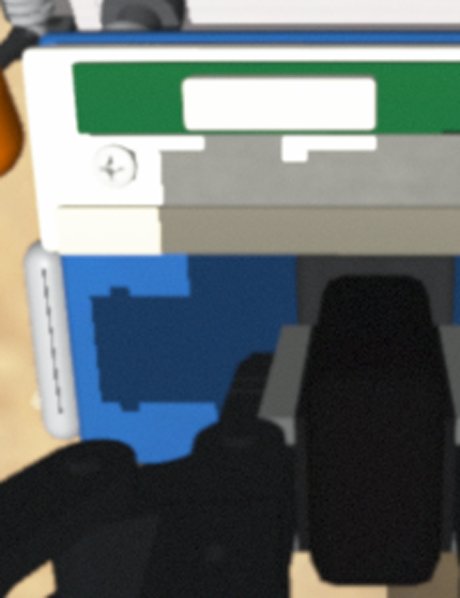

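Request:
{"method": "send_rows", "body": {
  "motion": [
    {"dx": -0.21,"dy": 0.0,"dz": 0.36,"spin": 0.0},
    {"dx": -0.21,"dy": 0.0,"dz": 0.36,"spin": 0.0},
    {"dx": -0.21,"dy": 0.0,"dz": 0.37,"spin": 0.0},
    {"dx": -0.21,"dy": 0.0,"dz": 0.37,"spin": 0.0},
    {"dx": 0.3,"dy": 0.0,"dz": 0.17,"spin": 0.0},
    {"dx": 0.4,"dy": 0.0,"dz": 0.23,"spin": 0.0},
    {"dx": 0.45,"dy": 0.0,"dz": 0.26,"spin": 0.0},
    {"dx": 0.45,"dy": 0.0,"dz": 0.26,"spin": 0.0},
    {"dx": 0.4,"dy": 0.0,"dz": 0.23,"spin": 0.0},
    {"dx": 0.23,"dy": 0.0,"dz": 0.13,"spin": 0.0},
    {"dx": 0.0,"dy": 0.0,"dz": 0.0,"spin": 0.0}
  ]
}}

```text
t: 12.1
ee_pos: [618.2, 31.2, 130.0]
tcp_rot: [0.5, -0.5, 0.5, -0.5]
ft_force: [-0.3, -0.3, -3.2]
gripper_width: 19.3
```

```bash
python3 - <<'E'
from h import *
import pickle
s=bot.get_state();c=bot.get_calibration('wrist');cv2.imwrite('pics/w7.png',bot.snapshot('wrist'));pickle.dump((c,s),open('w7.pkl','wb'))
print(s['t'],s['ee_pos'],s['ft_force'],s['torque'],s['gripper_width'])
i=bot.snapshot('scene');cv2.imwrite('pics/s7.png',cv2.resize(i[150:290,230:380],None,fx=5,fy=4.2,interpolation=cv2.INTER_CUBIC))
i=bot.snapshot('top');cv2.imwrite('pics/t7.png',cv2.resize(i[140:260,270:410],None,fx=5,fy=5,interpolation=cv2.INTER_CUBIC))
E
```

```text
12.1 [618.22367191  31.20426049 129.95928934] [-0.27956714 -0.26603332 -3.20807743] [ 0.03094412  0.10693959 -0.02886348] 19.28584674621236
```

View pics/w7.png

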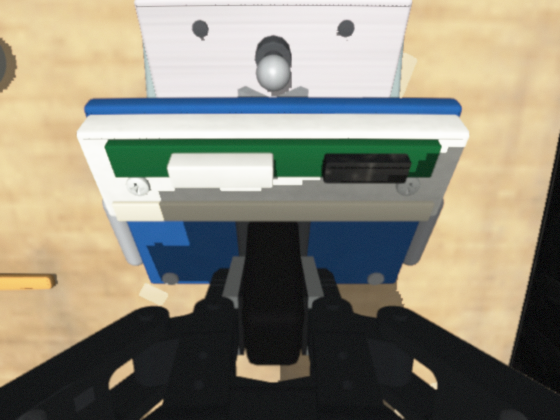

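View pics/s7.png

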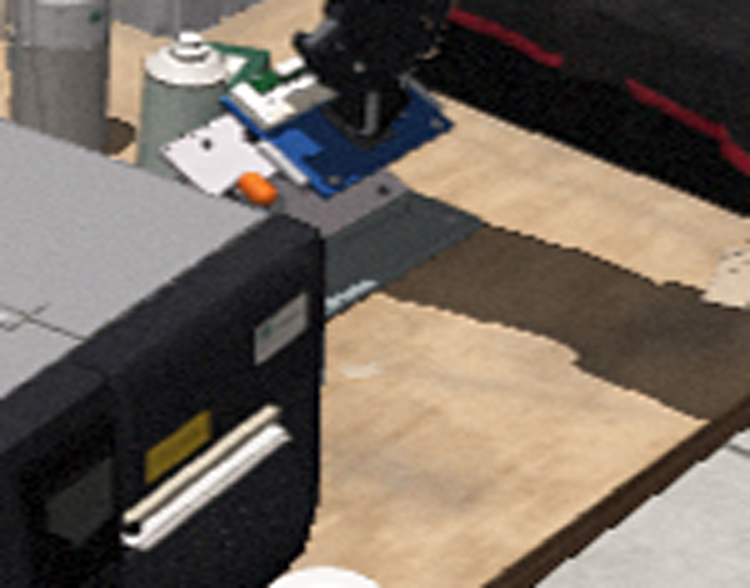

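View pics/t7.png

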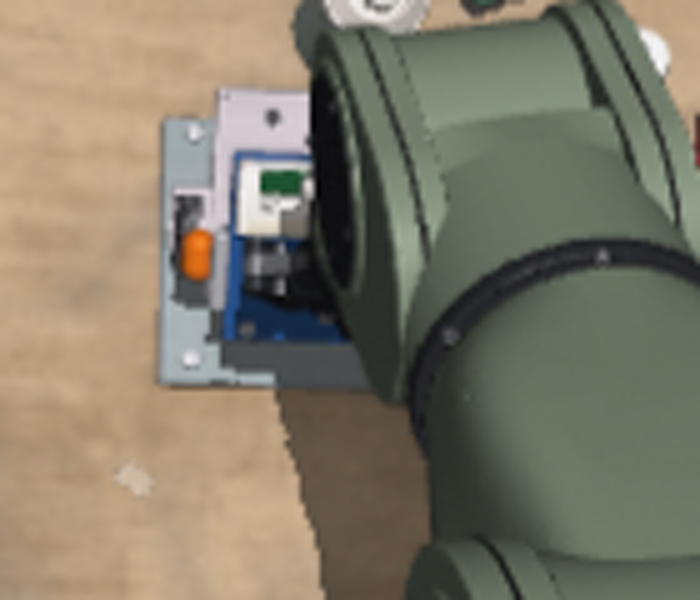

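```bash
python3 - <<'E'
from pose import *
import pickle
c,s=pickle.load(open('w7.pkl','rb'))
i=cv2.imread('pics/w7.png')
g=cv2.cvtColor(i,cv2.COLOR_BGR2GRAY)
cv2.imwrite('pics/w7a.png',cv2.resize(i[0:150,70:270],None,fx=4,fy=4,interpolation=cv2.INTER_CUBIC))
cv2.imwrite('pics/w7b.png',cv2.resize(i[30:130,220:330],None,fx=6,fy=6,interpolation=cv2.INTER_CUBIC))
h=cv2.cvtColor(i,cv2.COLOR_BGR2HSV);m=(h[...,0]>100)&(h[...,0]<125)&(h[...,1]>140)
for u in (110,150,200,350,400,440): 
    v=np.where(m[90:125,u])[0]; print(u,90+v.min(),90+v.max())
for v in (104,108,112): 
    uu=np.where(m[v])[0]; print(v,uu.min(),uu.max())
m2=m.copy();m2[:230]=0;vv,uu=np.where(m2);print('tail',vv.max(),[ (v,np.where(m2[v])[0].min(),np.where(m2[v])[0].max()) for v in (240,260,275)])
E
```

```text
110 100 113
150 99 112
200 99 112
350 99 112
400 99 112
440 99 113
104 87 458
108 85 460
112 86 459
tail 385 [(240, np.int64(135), np.int64(410)), (260, np.int64(143), np.int64(402)), (275, np.int64(149), np.int64(396))]
```

View pics/w7b.png

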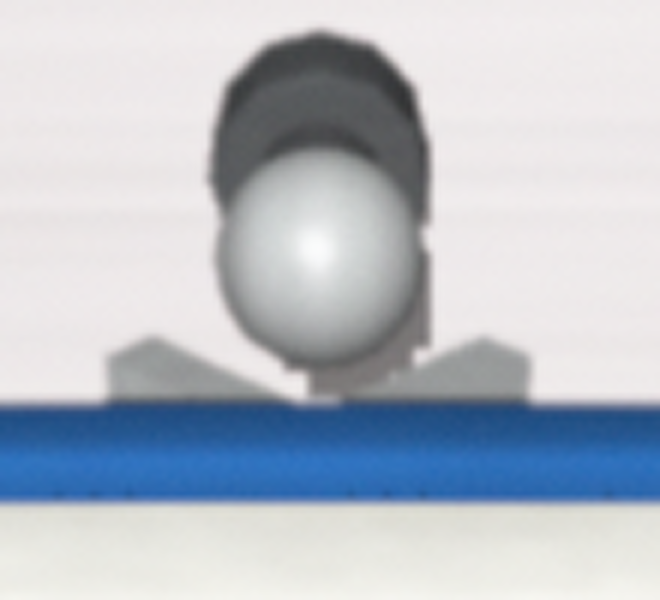

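```bash
python3 - <<'E'
from pose import *
import pickle
c,s=pickle.load(open('w7.pkl','rb'))
print(np.array(c['world_from_camera'])[:3,3])
gx=s['ee_pos']+[0,0,18.5]
for th in (29,30,31):
    a=np.radians(th);A=np.array([np.cos(a),0,np.sin(a)]);N=np.array([-np.sin(a),0,np.cos(a)])
    f=gx+59*A-52*N; e=gx+62*A-39*N; t=gx-36*A-31*N
    print(th,'vee',f.round(1),plane(c,[[273.2,86.3]],f[2]).round(1),'front',e.round(1),plane(c,[[273,98.8]],e[2]).round(1),'tail',t.round(1),plane(c,[[273,282]],t[2]).round(1), 'widths', (proj(c,e+[0,62,0])-proj(c,e-[0,62,0])).round(1))
print('ball3',plane(c,[[273.3,72.5]],94.9).round(1),'expected at seat 662:',662+42.2)
E
```

```text
[685.39283941  30.41217534 273.09315704]
29 vee [695.   31.2 131.6] [[693.6  30.3 131.6]] front [691.4  31.2 144.4] [[688.8  30.4 144.4]] tail [601.8  31.2 103.9] [[601.2  30.5 103.9]] widths [[-366.7    0.5]]
30 vee [695.3  31.2 132.9] [[693.5  30.3 132.9]] front [691.4  31.2 145.7] [[688.8  30.4 145.7]] tail [602.5  31.2 103.6] [[601.1  30.5 103.6]] widths [[-370.4    0.6]]
31 vee [695.6  31.2 134.3] [[693.4  30.3 134.3]] front [691.5  31.2 147. ] [[688.7  30.4 147. ]] tail [603.3  31.2 103.3] [[600.9  30.5 103.3]] widths [[-374.1    0.6]]
ball3 [[701.7  30.2  94.9]] expected at seat 662: 704.2
```

Request:
{"method": "send_rows", "body": {
  "motion": [
    {"dx": 0.1,"dy": 0.0,"dz": -0.173,"spin": 0.0},
    {"dx": 0.1,"dy": 0.0,"dz": -0.173,"spin": 0.0},
    {"dx": 0.1,"dy": 0.0,"dz": -0.173,"spin": 0.0},
    {"dx": 0.04,"dy": 0.0,"dz": -0.07,"spin": 0.0},
    {"dx": 0.04,"dy": 0.0,"dz": -0.07,"spin": 0.0},
    {"dx": 0.0,"dy": 0.0,"dz": 0.0,"spin": 0.0}
  ]
}}

```text
t: 13.0
ee_pos: [627.4, 31.3, 113.5]
tcp_rot: [-0.5, 0.5, -0.5, 0.5]
ft_force: [-4.1, -0.1, 2.4]
gripper_width: 19.6
```

```bash
python3 - <<'E'
from h import *
s=bot.get_state();cv2.imwrite('pics/w8.png',bot.snapshot('wrist'))
print(s['t'],s['ee_pos'],s['ft_force'],s['torque'],s['gripper_width'])
E
```

```text
13.0 [627.37717489  31.30646822 113.5162825 ] [-4.07703944 -0.1418382   2.36327296] [ 0.01658305  0.78811395 -0.01210493] 19.590578225065066
```

View pics/w8.png

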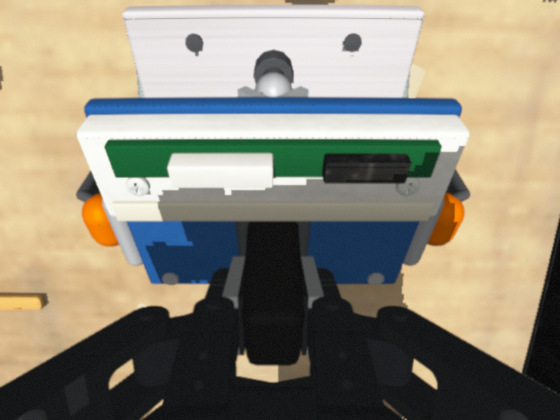

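Request:
{"method": "send_rows", "body": {
  "motion": [
    {"dx": 0.04,"dy": 0.0,"dz": -0.07,"spin": 0.0},
    {"dx": 0.04,"dy": 0.0,"dz": -0.07,"spin": 0.0},
    {"dx": 0.04,"dy": 0.0,"dz": -0.07,"spin": 0.0},
    {"dx": 0.0,"dy": 0.0,"dz": 0.0,"spin": 0.0}
  ]
}}

```text
t: 13.55
ee_pos: [630.7, 31.3, 107.9]
tcp_rot: [0.5, -0.5, 0.5, -0.5]
ft_force: [0.5, 0.0, -4.0]
gripper_width: 19.2
```

```bash
python3 - <<'E'
from h import *
s=bot.get_state();cv2.imwrite('pics/w9.png',bot.snapshot('wrist'))
print(s['t'],s['ee_pos'],s['ft_force'],s['torque'],s['gripper_width'])
E
```

```text
13.55 [630.71653055  31.25976687 107.90568845] [ 0.52389946  0.04777621 -4.0233666 ] [-0.05521763 -0.14758766 -0.01687586] 19.209720471543417
```

View pics/w9.png

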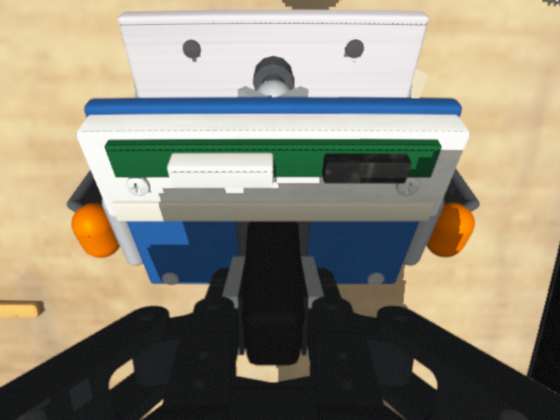

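Request:
{"method": "send_rows", "body": {
  "motion": [
    {"dx": 0.04,"dy": 0.0,"dz": -0.07,"spin": 0.0},
    {"dx": 0.04,"dy": 0.0,"dz": -0.07,"spin": 0.0},
    {"dx": 0.04,"dy": 0.0,"dz": -0.07,"spin": 0.0},
    {"dx": 0.0,"dy": 0.0,"dz": 0.0,"spin": 0.0}
  ]
}}

```text
t: 14.1
ee_pos: [633.7, 31.2, 102.6]
tcp_rot: [0.5, -0.5, 0.5, -0.5]
ft_force: [3.5, 0.1, -10.0]
gripper_width: 19.4
```

```bash
python3 - <<'E'
from h import *
s=bot.get_state()
print(s['t'],s['ee_pos'],s['ft_force'],s['torque'],s['gripper_width'])
E
```

```text
14.1 [633.6936887   31.21385295 102.59663207] [  3.48125279   0.11308677 -10.0017929 ] [-0.00094996 -0.68061694  0.04876731] 19.36452650564716
```

Request:
{"method": "send_rows", "body": {
  "motion": [
    {"dx": 0.03,"dy": 0.0,"dz": -0.052,"spin": 0.0},
    {"dx": 0.03,"dy": 0.0,"dz": -0.052,"spin": 0.0},
    {"dx": 0.0,"dy": 0.0,"dz": 0.0,"spin": 0.0}
  ]
}}

```text
t: 14.48
ee_pos: [635.1, 31.2, 100.2]
tcp_rot: [0.5, -0.5, 0.5, -0.5]
ft_force: [4.8, 0.1, -10.8]
gripper_width: 19.5
```

```bash
python3 - <<'E'
from h import *
s=bot.get_state();cv2.imwrite('pics/w10.png',bot.snapshot('wrist'))
print(s['t'],s['ee_pos'],s['ft_force'],s['torque'],s['gripper_width'])
E
```

```text
14.475 [635.13028042  31.22145049 100.18642068] [  4.80562153   0.10477282 -10.80397068] [-0.02521497 -0.82468463 -0.01439926] 19.453822017557258
```

View pics/w10.png

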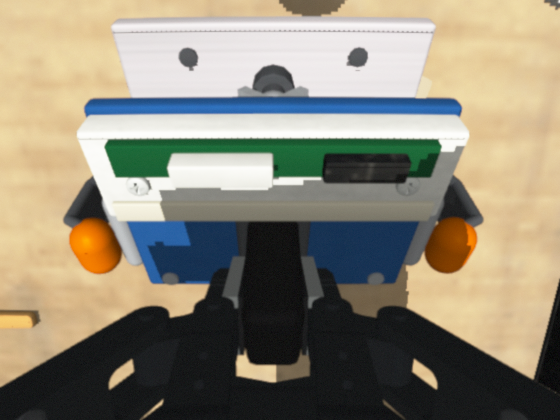

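Request:
{"method": "send_rows", "body": {
  "motion": [
    {"dx": 0.02,"dy": 0.0,"dz": -0.035,"spin": 0.0},
    {"dx": 0.02,"dy": 0.0,"dz": -0.035,"spin": 0.0},
    {"dx": 0.0,"dy": 0.0,"dz": 0.0,"spin": 0.0}
  ]
}}

```text
t: 14.9
ee_pos: [635.8, 31.2, 98.8]
tcp_rot: [-0.5, 0.5, -0.5, 0.5]
ft_force: [-3.1, -0.4, -1.8]
gripper_width: 19.5
```

Request:
{"method": "send_rows", "body": {
  "motion": [
    {"dx": 0.01,"dy": 0.0,"dz": -0.025,"spin": 0.0},
    {"dx": 0.0,"dy": 0.0,"dz": 0.0,"spin": 0.0}
  ]
}}

```text
t: 15.15
ee_pos: [635.9, 31.1, 98.6]
tcp_rot: [-0.5, 0.5, -0.5, 0.499]
ft_force: [-8.3, -1.1, 6.4]
gripper_width: 19.2
```

```bash
python3 - <<'E'
from h import *
s=bot.get_state();cv2.imwrite('pics/w11.png',bot.snapshot('wrist'))
print(s['t'],s['ee_pos'],s['ft_force'],s['torque'],s['gripper_width'])
E
```

```text
15.15 [635.86353777  31.08707512  98.56419607] [-8.27846034 -1.08177562  6.43184366] [-0.2775535   1.03308657  0.03736544] 19.161763710013076
```

View pics/w11.png

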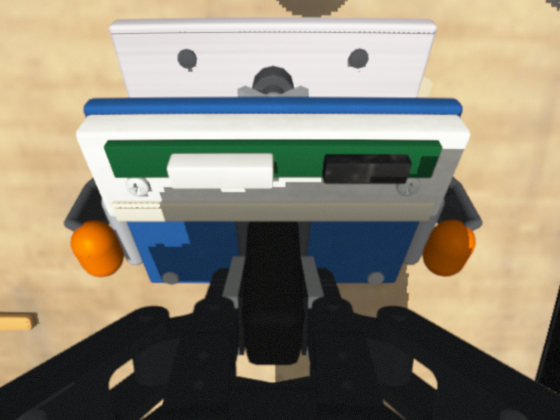

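Request:
{"method": "send_rows", "body": {
  "hand": 55,
  "motion": [
    {"dx": 0.0,"dy": 0.0,"dz": 0.0,"spin": 0.0},
    {"dx": 0.0,"dy": 0.0,"dz": 0.0,"spin": 0.0},
    {"dx": 0.0,"dy": 0.0,"dz": 0.0,"spin": 0.0},
    {"dx": 0.0,"dy": 0.0,"dz": 0.0,"spin": 0.0},
    {"dx": 0.0,"dy": 0.0,"dz": 0.0,"spin": 0.0}
  ]
}}

```text
t: 15.82
ee_pos: [636.3, 31.2, 98.1]
tcp_rot: [-0.5, 0.5, -0.5, 0.5]
ft_force: [0.7, 0.0, 0.1]
gripper_width: 55.3
```

```bash
python3 - <<'E'
from h import *
s=bot.get_state();cv2.imwrite('pics/w12.png',bot.snapshot('wrist'))
print(s['t'],s['ee_pos'],s['ft_force'],s['torque'],s['gripper_width'])
E
```

```text
15.825 [636.27397927  31.22860941  98.06148384] [0.68511012 0.00947926 0.098525  ] [ 0.00624458 -0.00633129 -0.0239473 ] 55.32595891243629
```

View pics/w12.png

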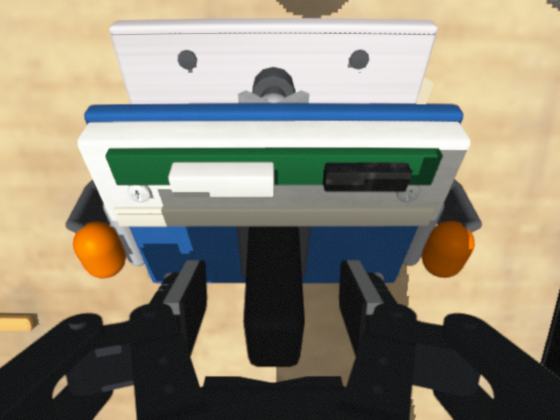

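Request:
{"method": "send_rows", "body": {
  "motion": [
    {"dx": 0.0,"dy": 0.0,"dz": 0.4,"spin": 0.0},
    {"dx": 0.0,"dy": 0.0,"dz": 0.8,"spin": 0.0},
    {"dx": 0.0,"dy": 0.0,"dz": 1.0,"spin": 0.0},
    {"dx": -0.3,"dy": 0.0,"dz": 1.0,"spin": 0.0},
    {"dx": -0.8,"dy": 0.0,"dz": 1.0,"spin": 0.0},
    {"dx": -1.0,"dy": 0.0,"dz": 1.0,"spin": 0.0},
    {"dx": -0.5,"dy": 0.0,"dz": 0.8,"spin": 0.0},
    {"dx": 0.0,"dy": 0.0,"dz": 0.0,"spin": 0.0}
  ]
}}

```text
t: 16.88
ee_pos: [571.4, 31.3, 250.1]
tcp_rot: [0.499, -0.5, 0.501, -0.501]
ft_force: [0.8, -0.5, -0.0]
gripper_width: 55.4
```

```bash
python3 - <<'E'
from h import *
import pickle
s=bot.get_state();c=bot.get_calibration('wrist');cv2.imwrite('pics/w13.png',bot.snapshot('wrist'));pickle.dump((c,s),open('w13.pkl','wb'))
print(s['t'],s['ee_pos'],s['ft_force'])
i=bot.snapshot('scene');cv2.imwrite('pics/s13.png',cv2.resize(i[150:270,230:380],None,fx=5,fy=5,interpolation=cv2.INTER_CUBIC))
E
```

```text
16.875 [571.40344899  31.26933663 250.08969594] [ 0.80700786 -0.49484516 -0.00827327]
```

View pics/w13.png

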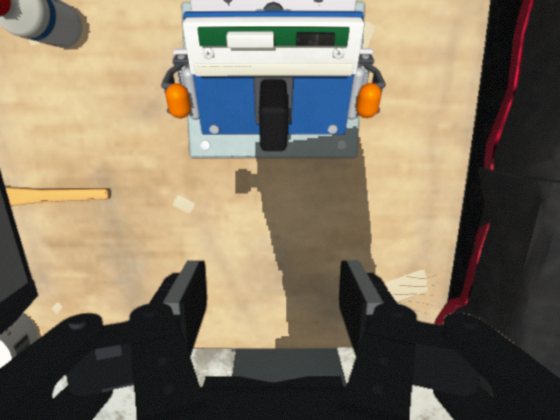

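View pics/s13.png

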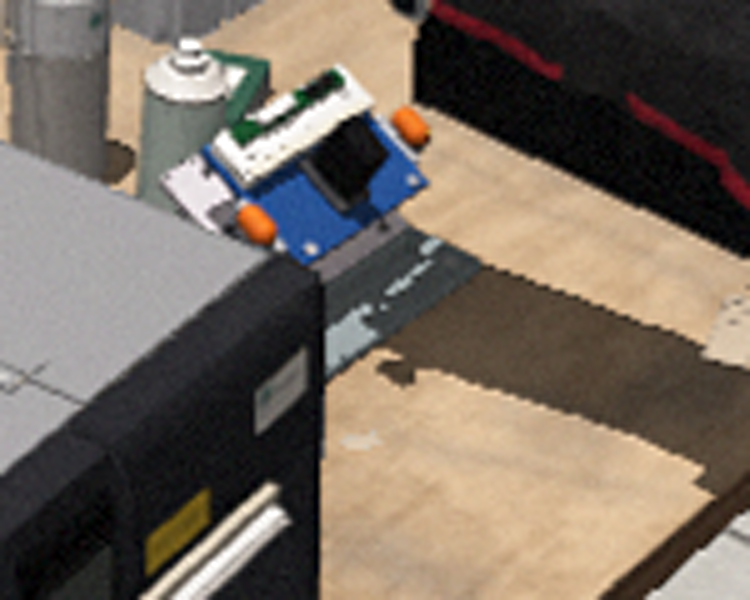

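```bash
python3 - <<'E'
from pose import *
import pickle
c,s=pickle.load(open('w13.pkl','rb'));i=cv2.imread('pics/w13.png');h=cv2.cvtColor(i,cv2.COLOR_BGR2HSV)
H,S,V=[h[...,k].astype(int) for k in range(3)]
m=((H<22)&(S>150)&(V>140));m[130:]=0;m[:,:150]=0;m[:,400:]=0;m[:55]=0
n,l,st,ce=cv2.connectedComponentsWithStats(m.astype(np.uint8))
k=[k for k in range(1,n) if st[k][4]>200];print([st[a] for a in k]);cs=sorted([tuple(ce[a]) for a in k])
P=plane(c,cs,97);print('rollers',P.round(1),np.linalg.norm(P[0]-P[1]))
# predicted pixels of home carrier, using wrist-frame seat (659.3,30.4,72)
a=np.radians(30);A=np.array([[np.cos(a),0,-np.sin(a)],[0,1,0],[np.sin(a),0,np.cos(a)]])
obj=np.array([(-36,62,21),(-36,-62,21),(62,62,21),(62,-62,21),(62,0,13),(17,70,17),(-17,70,17),(17,-70,17),(-17,-70,17),(-18,0,71)],float)
for o,p in zip(obj,proj(c,obj@A.T+[659.3,30.4,72])): print(o,p.round(1))
b=(H>100)&(H<125)&(S>140)
b[:,:150]=0;b[:,400:]=0;b[150:]=0
for u in (200,240,320,345): v=np.where(b[:,u])[0];print('col',u,v.min(),v.max(), [x for x in v if x<30][-3:])
for v in (14,85,120,130): u=np.where(b[v])[0];print('row',v,u.min(),u.max())
cv2.imwrite('pics/w13c.png',cv2.resize(i[0:165,150:400],None,fx=3.2,fy=3.2,interpolation=cv2.INTER_CUBIC))
E
```

```text
[array([165,  83,  24,  35, 645], dtype=int32), array([357,  83,  24,  35, 664], dtype=int32)]
rollers [[646.2 105.   97. ]
 [646.2 -43.7  97. ]] 148.70254827123233
[-36.  62.  21.] [201.  135.3]
[-36. -62.  21.] [345.3 135.1]
[62. 62. 21.] [181.6  13.4]
[ 62. -62.  21.] [364.6  13.1]
[62.  0. 13.] [273.1   8.9]
[17. 70. 17.] [182.   74.2]
[-17.  70.  17.] [189.  113.3]
[ 17. -70.  17.] [364.2  73.9]
[-17. -70.  17.] [357.3 113.1]
[-18.   0.  71.] [273.2 152.9]
col 200 12 118 [np.int64(13), np.int64(14), np.int64(15)]
col 240 12 133 [np.int64(13), np.int64(14), np.int64(15)]
col 320 12 132 [np.int64(13), np.int64(14), np.int64(15)]
col 345 12 130 [np.int64(13), np.int64(14), np.int64(15)]
row 14 184 362
row 85 195 351
row 120 201 345
row 130 202 345
```

View pics/w13c.png

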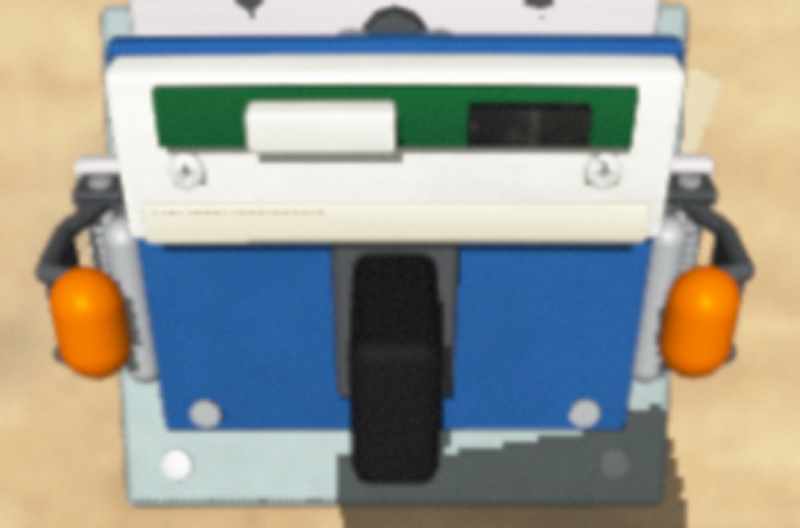

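```bash
python3 - <<'E'
from pose import *
c=bot.get_calibration('scene');i=bot.snapshot('scene')
obj=np.array([(-36,62,21),(-36,-62,21),(62,62,21),(62,62,13),(-36,62,13),(18,10,71),(-18,10,71),(-18,-10,71),(18,-10,71)],float)
for th in (27,30,33):
    a=np.radians(th);A=np.array([[np.cos(a),0,-np.sin(a)],[0,1,0],[np.sin(a),0,np.cos(a)]])
    print(th,[tuple(p.round(1)) for p in proj(c,obj@A.T+[662,31.2,72])])
print('stand: balls/rollers',proj(c,np.array([[662-13.5,31.2+74,95.4],[662-13.5,31.2-74,95.4]])).round(1))
cv2.imwrite('pics/s14.png',cv2.resize(i[155:225,255:330],None,fx=8,fy=8,interpolation=cv2.INTER_CUBIC))
h=cv2.cvtColor(i,cv2.COLOR_BGR2HSV);m=(h[...,0]<22)&(h[...,1]>170)&(h[...,2]>140);m[:165]=0;m[215:]=0;m[:,:270]=0;m[:,:]&=np.arange(560)[None]<325
n,l,st,ce=cv2.connectedComponentsWithStats(m.astype(np.uint8));print([(st[k][4],ce[k].round(1)) for k in range(1,n) if st[k][4]>10])
i0=cv2.imread('pics/scene0.png');h=cv2.cvtColor(i0,cv2.COLOR_BGR2HSV);m=(h[...,0]<22)&(h[...,1]>170)&(h[...,2]>140);m[:165]=0;m[215:]=0;m[:,:270]=0;m[:,:]&=np.arange(560)[None]<325
n,l,st,ce=cv2.connectedComponentsWithStats(m.astype(np.uint8));print([(st[k][4],ce[k].round(1)) for k in range(1,n) if st[k][4]>10])
print(bot.get_state()['t'])
E
```

```text
27 [(np.float64(290.3), np.float64(202.4)), (np.float64(315.7), np.float64(185.4)), (np.float64(269.1), np.float64(179.6)), (np.float64(268.2), np.float64(181.1)), (np.float64(289.3), np.float64(203.8)), (np.float64(295.5), np.float64(173.4)), (np.float64(303.4), np.float64(181.7)), (np.float64(307.6), np.float64(179.0)), (np.float64(299.7), np.float64(170.7))]
30 [(np.float64(290.3), np.float64(203.0)), (np.float64(315.7), np.float64(186.0)), (np.float64(269.7), np.float64(179.3)), (np.float64(268.7), np.float64(180.7)), (np.float64(289.3), np.float64(204.3)), (np.float64(296.4), np.float64(174.1)), (np.float64(304.1), np.float64(182.8)), (np.float64(308.3), np.float64(180.1)), (np.float64(300.6), np.float64(171.4))]
33 [(np.float64(290.3), np.float64(203.5)), (np.float64(315.7), np.float64(186.6)), (np.float64(270.3), np.float64(179.0)), (np.float64(269.3), np.float64(180.3)), (np.float64(289.1), np.float64(204.8)), (np.float64(297.3), np.float64(174.8)), (np.float64(304.7), np.float64(183.9)), (np.float64(308.9), np.float64(181.1)), (np.float64(301.5), np.float64(172.2))]
stand: balls/rollers [[280.8 194.9]
 [311.5 175.1]]
[(np.int32(29), array([311.9, 174.4])), (np.int32(33), array([280.9, 194.1]))]
[(np.int32(28), array([311.8, 174.4])), (np.int32(31), array([280.8, 194.2]))]
17.025
```

View pics/s14.png

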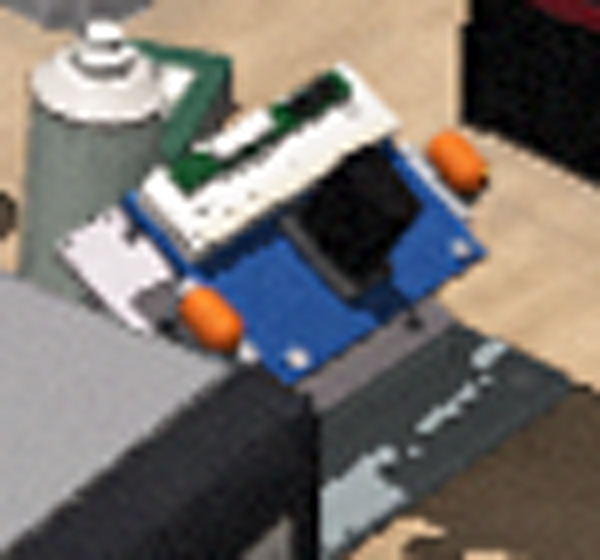

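```bash
python3 -c "
from cell import bot
print(bot.job_done()); print(bot.get_state()['t'])"
```

```text
the job is handed in; nothing more can be done
None
the job is handed in; nothing more can be done
```

I seated the carrier on the stand with the print head uphill, let go, pulled the arm clear and handed the job in at about 17 s. The hand-in gives no verdict, so I can't confirm a pass.

**How it was done:** the tool can only point straight down. I gripped the black block and rested the head's underside on the two lower balls, which turned the carrier to about 30° in the pads. Then I lifted it off, moved it uphill and pressed it down along the deck normal. The wrist force stayed at about 12 N or less in every reading. The clips snapped over at roughly 9–10 mm above home and pulled the carrier down onto the balls.

**Last checks:**
- **Clips:** after release the rollers were 148.7 mm apart, against 148.3 mm when empty. In the scene view they were within 0.1 px of where they started, so both look closed.
- **Carrier position:** its corners matched the predicted home position within 1–2 px (about 2–3 mm) in the scene view.
- **Robot:** the gripper was open and clear, with no measurable force on it.

**Where the checks disagreed or fell short:**
- The wrist camera put the stand about 2.5 mm nearer the robot than the top camera did. It put the carrier in the hand nearer by a similar amount, so the relative fit agreed within about 1 mm.
- In the wrist view, the front and tail edges were 1–3 px off prediction. I put that down to rounded edges.
- A fit of the carrier's pose from its corners had poor residuals once the head corners were included, so I did not rely on it.
- The tilt is therefore confirmed only to a few degrees by camera, short of the 0.04 rad limit. That it is fully home rests on the clips being closed and the carrier settling onto the balls on release.
- I did not measure the bystanders again at the end. Nothing went near them, and those in view looked undisturbed.

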